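# Unpin the serving tongs and hold up the dark roll

### The arm

A 6-joint arm with a two-finger parallel gripper is mounted at the origin on the work surface. World frame = base frame: x ahead of the robot, y to its left, z up, the work surface at z = 0. Lengths are in m, angles in rad, forces in N, time in s.
With the tool pointing down it reaches from about 0.35 to 0.85 m from the base axis. Payload 8.1 kg.
Tool frame: the origin (TCP) lies where the fingers leave the gripper's body, on its centre line; the fingertips stand 73 mm ahead of it and the grasp point (between the pads) lies 54 mm ahead of it (bot.nose_length is the distance from the TCP to the fingertips, in m); z points along the fingers, y is the direction in which the jaws open and shut (so a half turn about z gives the same grasp; the last joint's range is limited). The gripper opens to 85 mm and grips with 20 to 120 N. Pads are 22 mm wide; open, the fingers measure 114 mm over their backs; the gripper's body (76 mm by 85 mm) begins 54 mm behind the grasp point. The pads swing forward as they close: fully open they stand 13 mm farther back than shut.
Start: joints at [-1.197, 0.13, 1.488, -0, 1.523, -0.085], TCP at [0.266, -0.538, 0.304] pointing down, gripper open.
Joint ranges: [-2.96, 2.96], [-0.89, 2.26], [0.02, 2.5], [-1.34, 4.48], [0, 2.73], [-2.66, 2.66]. Speed limits (rad/s): [2.39, 2.39, 2.79, 3.14, 3.14, 3.14].

### API

Orientations are given as a 3x3 rotation matrix whose columns are the frame's x, y, z axes.
In Python, from rig import bot, viewer, job gives the robot as it stands. The module is installed in compiled form; this text tells all that it offers.
- The arm moves only by the tool arm_command, never from a script. Its argument "steps" is a list of rows, each a list of 7 numbers: the turn, a rotation vector about the tool's x, y, z in degrees, then the shift along the tool's x, y, z in m, then the gripper's target within -1 to 1 (shut at 1, half-way at 0, fully open at -1). In form: [[ax, ay, az, x, y, z, fingers], ...]. A call has 1 to 20 rows; each row shifts and turns the commanded pose from where the row before left it, along the tool's axes as they then stand; what a row does not reach is not made up. A row lasts 1/10 s, in which the tool goes at most 50 mm and 8.59 degrees, less where a joint would pass 70% of its speed; a pose out of reach is approached as far as the arm can. A call is refused whole if a number of a shift passes 0.05 or a number of a turn 8.59, either way. A call with a gripper value outside its range is refused whole. The fingers move at their own pace and stop on an object; "squeeze" is the grip in N (left out, the last holds). Time passes only in rows, so rows that do not move let the fingers close. It gives the time, the measured TCP pose, the force and the opening at its end, in the units of the state.
- bot.get_obs(): the state, without advancing time (a new reading comes with each control period).
- viewer.get_image(name): name is "scene" or "top" or "wrist"; returns the picture (480x640x3 uint8, blue, green, red); there is no depth.
- viewer.camera_model(name): a dict with "camera_matrix" (3x3 intrinsics, pixels), "world_to_cam" (4x4, takes a point from world to camera coordinates). Camera axes: x right, y down, z forward; pixel columns grow to the right and rows downward; lengths in m; the calibration is good to about 2 mm. A picture is of the moment at which its call begins: read the wrist's pose just before it. camera_model takes no time and is no camera call; for the wrist camera it gives the pose at the moment of the call.
- job.hand_in(): hands the job in, once; it reports no verdict.
The state is a dict: "time_s": time; "qpos": joint angles; "qvel": joint speeds; "tau": joint torques, N m; "tool_pos": TCP position; "tool_rot": TCP orientation; "ft_force": force on the tool from outside, world axes, zero at the start; "moment": the same for the moment, N m; "width": opening from 0.0 (shut) to 1.0 (fully open).
Only numpy, scipy, OpenCV 4.12 (cv2) and the standard library are available. Lean on these libraries where they do the work, as an engineer would, in place of code of your own. Each camera call takes 0.05 s, during which the arm holds its last target.

### The job

The serving tongs are pinned to their cradle. Draw the red-handled pin up out of its bore and park it upright in the blue side notch of the cradle, collar resting on the notch, and let go of it; then take the tongs by their black grips, close them on the dark roll on the green board and finish holding that roll in the tongs, still, at least 10 cm up off the board. Touch the dark roll only with the tongs, leave the pale rolls and everything else where they are, and do not put the roll down: the job ends while you are holding it.

Things in the scene. Friction and masses are not known exactly. Their poses are not given: they have to be found in the camera images.
- cradle: fixed metal rest. Origin on the table, straight under the tongs' hinge; x along the tongs to their tips, z up. Base strip 40 mm wide, 4 mm high, x = -55 to 170 mm. Bore block, top 20 mm high, x = -46 to -2, y = -25 to 25 mm. Crossbar under the arms, top 20 mm high, 110 mm long in y, at x = 145 mm
- bore (a point): mouth of the upright 11 mm bore in the cradle's bore block, at x = -24, y = 0, z = 20 mm of the cradle. The tongs' ring (8 mm thick, 14 mm hole) lies on it and the pin goes down through ring and bore
- notch (a point): parking place: 13 mm wide slot in a blue block 30 mm high beside the bore block, open above and to the cradle's -y side, 30 mm deep. The point is the seat, on the block's top face, at x = -24, y = -40 mm of the cradle; axes as the cradle's. Slot closed 7 mm past the seat (+y), open end 22 mm off (-y). A parked pin hangs by its collar, pin_handle 26 mm above this point
- pin_handle (a point): loose pin (about 40 g), upright: shank 8 mm thick, 22 mm long, tapered tip; steel collar 24 mm across, 4 mm thick; above it a red round handle 16 mm thick, 36 mm tall. The point is on the axis, 26 mm above the collar's underside, 14 mm below the handle's top; z runs up the pin. At the start the collar lies on the tongs' ring, its underside 28 mm above the table
- tongs_grip (a point): steel tongs (115 g, balanced at this point, 240 mm long) lying on edge in the cradle, arms opening sideways (y). The point is midway between the black grip sleeves (44 mm long, 24 mm tall), 12 mm above the tongs' underside, 90 mm ahead of the hinge; x to the tips, z up. Width over the sleeves: 53 mm open, about 39 mm on a roll, 25 mm shut. Below the sleeves it is free down to the base strip
- tongs_tip (a point): midway between the tongs' tips, 100 mm ahead of tongs_grip, same height and axes. Tip pads 26 mm long (13 mm each way from here), 24 mm tall; their inner faces are 74 mm apart when open, about 63 mm when squeezed to 47 mm over the sleeves, 46 mm on a roll
- tong_l (a joint): squeeze of the tongs' left arm: 0 open, about 0.075 on a roll, 0.16 rad shut; the right arm follows. A spring holds the arms open: 4.5 N a side at the sleeves starts them closing, about 8 N brings them to a roll's width; let go, they spring open. Squeezed to 47 mm over the sleeves they can be carried and the tips still pass over a roll
- board: fixed green board, 110 mm (x) by 300 mm (y), 15 mm high; origin at the centre of its underside. The three rolls stand in a row along its y axis, about 95 mm apart (within 10 mm)
- roll_dark_center (a point): the dark brown bread roll, 46 mm across, 37 mm tall, with an upright side band from 11 to 24 mm above its underside, standing on the board; the point is its centre, 18.5 mm above its underside
- roll_pale_a_center (a point): a pale bread roll, 46 mm across, 37 mm tall, with an upright side band from 11 to 24 mm above its underside, standing on the board; the point is its centre, 18.5 mm above its underside; to be left alone
- roll_pale_b_center (a point): the other pale bread roll, 46 mm across, 37 mm tall, with an upright side band from 11 to 24 mm above its underside, standing on the board; the point is its centre, 18.5 mm above its underside; to be left alone
- jar: bystander: amber jar, 68 mm across, 85 mm tall; origin under its centre
- can: bystander: can with a yellow band, 66 mm across, 75 mm tall; origin under its centre
- shaker: bystander: clear shaker with a steel cap, 40 mm across, 75 mm tall; origin under its centre
- mug: bystander: blue mug, 80 mm across, 90 mm tall; origin under its centre
- tub: bystander: small white dish, 66 mm across, 35 mm tall; origin under its centre
- carton: bystander: small brown carton, 70 by 100 by 50 mm; origin under its centre

How it is judged:
By the outcome, as a careful person would: the job done as asked, in the order asked, and still so for the second after the job is handed in, while the arm keeps its last pose, push and grip.
It also fails if it takes over 61 s, if anything falls off the work surface, if the arm or the gripper's body presses on something with over 40 N, if the wrist force passes 120 N, or if a joint passes its speed limit or range.

## Working session

There is one attempt and no reset: what is moved stays moved. The work goes in short steps, Python scripts to look and compute and a tool call to move; the robot and the scene stay as the last step left them, time stands still between calls to the robot, and variables do not carry over. Pictures are saved under pics/ and viewed, and the job is handed in when it is done.

Besides the shell and the picture viewer there is one more tool, called after "Call:" as name([rows], argument=value, ...), one row to a line, values as JSON. arm_command: Moves the arm, as the interface text tells. Its arguments: {"type":"object","properties":{"steps":{"type":"array"},"squeeze":{"type":"number"}},"required":["steps"]}

```bash
ls; mkdir -p pics; python3 - <<'E'
from rig import bot, viewer, job
import cv2, numpy as np
np.set_printoptions(precision=4,suppress=True)
for n in ["scene","top","wrist"]:
    m=viewer.camera_model(n); print(n,m["camera_matrix"],m["world_to_cam"],sep="\n")
    cv2.imwrite(f"pics/{n}0.png",viewer.get_image(n))
o=bot.get_obs(); print(o, bot.nose_length)
E
```

```text
pics
scene
[[496.2834   0.     320.5714]
 [  0.     496.2834 239.454 ]
 [  0.       0.       1.    ]]
[[-0.4181  0.9084  0.0101  0.2619]
 [ 0.7006  0.3295 -0.6329 -0.3487]
 [-0.5782 -0.2575 -0.7742  1.4978]
 [ 0.      0.      0.      1.    ]]
top
[[459.9971   0.     323.1307]
 [  0.     459.9971 241.1953]
 [  0.       0.       1.    ]]
[[-0.027  -0.9995  0.013  -0.0032]
 [-0.9952  0.0257 -0.0949  0.5637]
 [ 0.0945 -0.0155 -0.9954  1.3594]
 [ 0.      0.      0.      1.    ]]
wrist
[[332.567    0.     323.5149]
 [  0.     332.567  239.9094]
 [  0.       0.       1.    ]]
[[ 0.4434 -0.8963 -0.0027 -0.6002]
 [-0.8647 -0.4286  0.262  -0.0347]
 [-0.236  -0.1138 -0.9651  0.3794]
 [ 0.      0.      0.      1.    ]]
{'time_s': 0.15, 'qpos': array([-1.1974,  0.131 ,  1.489 ,  0.    ,  1.523 , -0.0854]), 'qvel': array([-0.0009, -0.0021, -0.0021, -0.0005, -0.0015, -0.0001]), 'tau': array([  0.002 , -57.0064, -50.1157,  -0.0001,   0.0096,  -0.    ]), 'tool_pos': array([ 0.2656, -0.5376,  0.3031]), 'tool_rot': array([[ 0.8966,  0.4428, -0.0005],
       [ 0.4428, -0.8966,  0.0013],
       [ 0.0001, -0.0014, -1.    ]]), 'ft_force': array([-0.0594,  0.408 ,  0.9564]), 'moment': array([ 0.0122,  0.0382, -0.0172]), 'width': 1.0001402699599222} 0.0726
```

View pics/scene0.png

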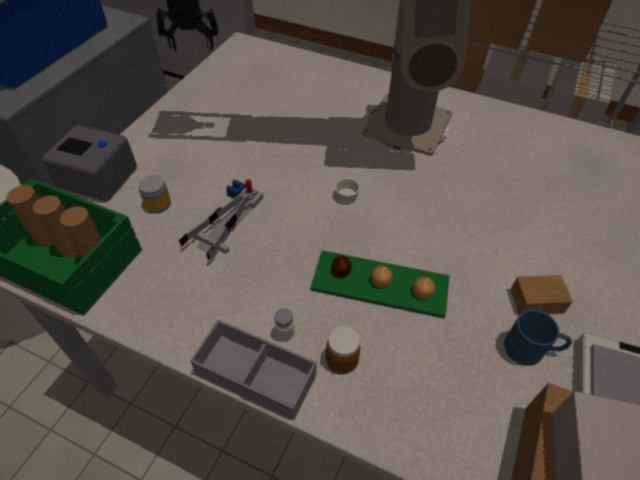

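View pics/top0.png

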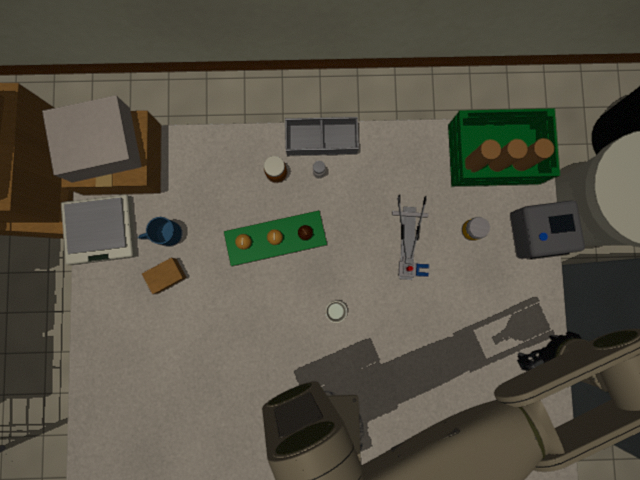

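View pics/wrist0.png

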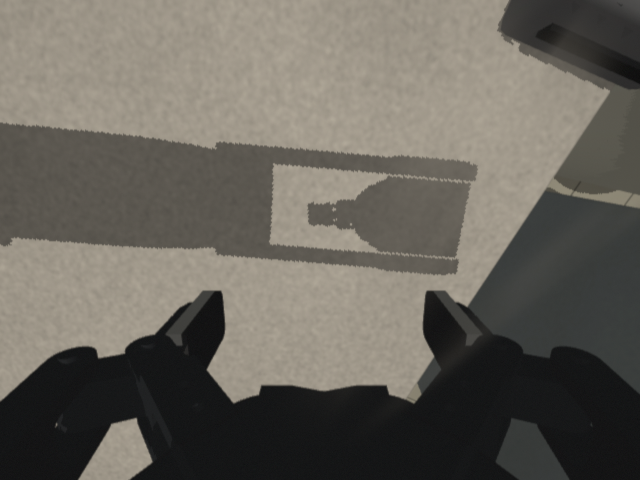

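The scene view shows the tongs at about (225,215), with the red pin at (249,186) and the blue notch at (236,187). In the top view the pin is at (409,268), the notch at (422,270) and the dark roll at (306,233). Next I'll measure these by colour in both views.

```bash
cat > h.py <<'E'
import numpy as np, cv2
np.set_printoptions(precision=4,suppress=True)
def ray(m,uv):
    K=np.array(m["camera_matrix"]);T=np.array(m["world_to_cam"]);R,t=T[:3,:3],T[:3,3]
    d=R.T@np.linalg.solve(K,[uv[0],uv[1],1.]);return -R.T@t,d/np.linalg.norm(d)
def plane(m,uv,z):
    c,d=ray(m,uv);return c+d*(z-c[2])/d[2]
def tri(rs):
    A=np.zeros((3,3));b=np.zeros(3)
    for c,d in rs:
        P=np.eye(3)-np.outer(d,d);A+=P;b+=P@c
    x=np.linalg.solve(A,b);return x,[np.linalg.norm((np.eye(3)-np.outer(d,d))@(x-c)) for c,d in rs]
def proj(m,p):
    K=np.array(m["camera_matrix"]);T=np.array(m["world_to_cam"]);q=K@(T[:3,:3]@np.asarray(p)+T[:3,3]);return q[:2]/q[2]
def masks(im):
    b,g,r=[im[...,i].astype(int) for i in range(3)]
    return dict(red=(r>90)&(g<50)&(b<60)&(r>2*g), blue=(b>70)&(b>1.6*r)&(b>1.25*g), green=(g>50)&(g>1.7*r)&(g>1.3*b))
def blobs(mask,mn=8):
    n,l,s,c=cv2.connectedComponentsWithStats(mask.astype(np.uint8))
    return [(s[i].tolist(),c[i].round(1).tolist()) for i in range(1,n) if s[i,4]>=mn]
E
python3 - <<'E'
from h import *
from rig import viewer
for n in ["scene","top"]:
    im=cv2.imread(f"pics/{n}0.png"); mk=masks(im)
    for k,v in mk.items(): print(n,k,blobs(v))
t=cv2.imread("pics/top0.png"); s=cv2.imread("pics/scene0.png")
cv2.imwrite("pics/c1.png",np.hstack([cv2.resize(t[185:285,370:445],None,fx=5,fy=5,interpolation=2),cv2.resize(s[170:270,170:275],(400,500),interpolation=2)]))
cv2.imwrite("pics/c2.png",cv2.resize(t[200:275,215:335],None,fx=6,fy=6,interpolation=2))
E
```

```text
scene red [([246, 180, 5, 3, 13], [248.0, 181.2])]
scene blue [([97, 140, 10, 7, 55], [101.5, 143.1]), ([233, 180, 11, 8, 20], [238.2, 182.8]), ([231, 187, 8, 5, 12], [234.4, 188.9])]
scene green [([0, 178, 127, 107, 2251], [53.0, 248.6]), ([0, 201, 7, 6, 17], [2.5, 203.5]), ([119, 235, 6, 6, 8], [121.2, 238.0]), ([105, 248, 8, 9, 10], [107.9, 252.3]), ([311, 251, 138, 65, 3864], [381.1, 284.3]), ([90, 264, 8, 9, 12], [92.8, 268.5]), ([76, 280, 7, 7, 12], [78.8, 283.4])]
top red [([408, 266, 5, 5, 19], [410.2, 268.0])]
top blue [([162, 221, 11, 22, 143], [167.5, 231.1]), ([539, 232, 9, 9, 61], [543.2, 236.3]), ([417, 264, 12, 12, 83], [421.4, 269.5])]
top green [([459, 108, 101, 70, 2688], [501.1, 142.8]), ([456, 115, 1, 8, 8], [456.0, 118.5]), ([456, 133, 2, 10, 12], [456.8, 137.1]), ([457, 151, 2, 8, 10], [457.8, 154.7]), ([458, 169, 2, 8, 11], [458.7, 172.5]), ([224, 211, 103, 55, 2808], [275.3, 238.0])]
```

View pics/c1.png

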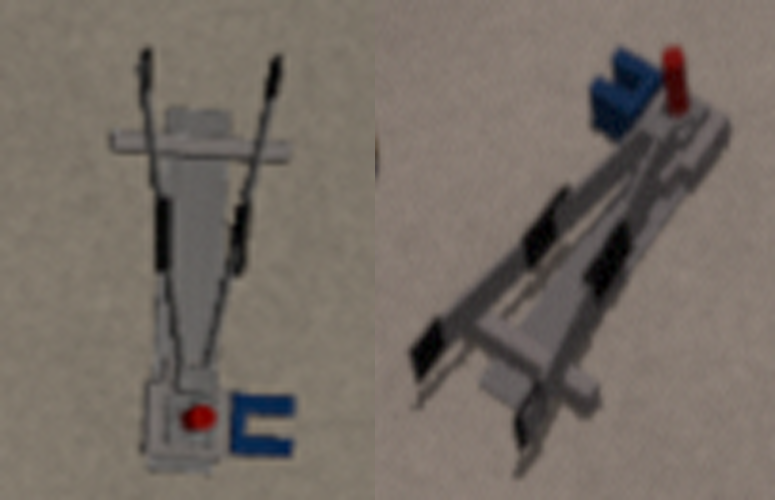

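View pics/c2.png

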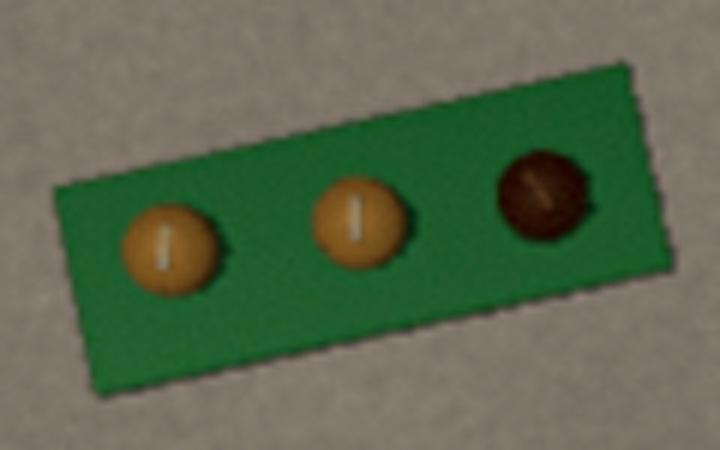

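The left crop shows the red pin on the bore block, the blue notch to its right with its mouth opening to the right, and the arms pointing up the image. The second crop shows the dark roll at the right end of the tilted board. I'll work out rough positions, then move the wrist camera in.

```bash
python3 - <<'E'
from h import *
from rig import viewer,bot
mt=viewer.camera_model("top");ms=viewer.camera_model("scene");mw=viewer.camera_model("wrist")
print("pin tri",tri([ray(mt,(410.2,268)),ray(ms,(249.2,185))]), "pin plane",plane(mt,(410.2,268),.06))
print("notch",plane(mt,(421.4,269.5),.03))
# tong points from crop scale5 offset(370,185)
for nm,u,v,z in [("sleeveL",163,236,.032),("sleeveR",239,236,.032),("tipL",146,72,.032),("tipR",275,75,.032),("barL",112,140,.02),("barR",290,152,.02)]:
    print(nm,plane(mt,(370+u/5,185+v/5),z))
for nm,u,v in [("dark",543,195),("pa",360,223),("pb",170,250)]: print(nm,plane(mt,(215+u/6,200+v/6),.04))
for nm,u,v in [("c1",55,188),("c2",628,63),("c3",672,270),("c4",98,397)]: print(nm,plane(mt,(215+u/6,200+v/6),.015))
for nm,u,v,z in [("tub",337,311,.035),("can",475,228,.075),("jar",275,168,.08),("shaker",319,170,.07)]: print(nm,plane(mt,(u,v),z))
o=bot.get_obs();T=mw["world_to_cam"];c=-T[:3,:3].T@T[:3,3]
print("cam in tool",o["tool_rot"].T@(c-o["tool_pos"]));print("cam axes in tool",o["tool_rot"].T@T[:3,:3].T)
E
```

```text
pin tri (array([ 0.4744, -0.2709,  0.051 ]), [np.float64(0.0016792163198528737), np.float64(0.0016792163198527154)]) pin plane [ 0.4748 -0.2706  0.06  ]
notch [ 0.4704 -0.3102  0.03  ]
sleeveL [ 0.584  -0.2582  0.032 ]
sleeveR [ 0.5828 -0.3042  0.032 ]
tipL [ 0.6844 -0.2522  0.032 ]
tipR [ 0.6806 -0.3307  0.032 ]
barL [ 0.6451 -0.2319  0.02  ]
barR [ 0.635  -0.3405  0.02  ]
dark [0.5897 0.0341 0.04  ]
pa [0.578  0.1254 0.04  ]
pb [0.5669 0.2197 0.04  ]
c1 [0.6024 0.2814 0.015 ]
c2 [ 0.6591 -0.0102  0.015 ]
c3 [ 0.5527 -0.0297  0.015 ]
c4 [0.4961 0.2606 0.015 ]
tub [ 0.3546 -0.0533  0.035 ]
can [ 0.5862 -0.4631  0.075 ]
jar [0.778  0.1183 0.08  ]
shaker [ 0.7715 -0.0109  0.07  ]
cam in tool [ 0.0663  0.0014 -0.0706]
cam axes in tool [[ 0.0006 -0.965  -0.2621]
 [ 1.      0.0009 -0.0009]
 [ 0.0011 -0.2621  0.965 ]]
```

Call:
arm_command([
  [0,0,7.95,0,0,0.013,-1],
  [0,0,7.95,0,0,0.013,-1],
  [0,0,7.95,0,0,0.013,-1],
  [0,0,7.95,0,0,0.013,-1],
  [0,0,0,0.0224,-0.0356,0,-1],
  [0,0,0,0.0224,-0.0356,0,-1],
  [0,0,0,0.0224,-0.0356,0,-1],
  [0,0,0,0.0224,-0.0356,0,-1],
  [0,0,0,0.0224,-0.0356,0,-1],
  [0,0,0,0.0224,-0.0356,0,-1],
  [0,0,0,0.0224,-0.0356,0,-1],
  [0,0,0,0.0224,-0.0356,0,-1],
  [0,0,0,0,0,0,-1],
  [0,0,0,0,0,0,-1],
])

```text
time_s: 1.55
tool_pos: [0.4718, -0.2709, 0.2516]
tool_rot: [[0.996, -0.094, -0.001], [-0.094, -0.996, 0.0], [-0.001, 0.0, -1.0]]
ft_force: [-0.2, -1.0, 0.4]
width: 1.001
```

```bash
cat > snap.py <<'E'
import sys,pickle
from h import *
from rig import viewer,bot
def snap(tag,cam="wrist"):
    o=bot.get_obs();m=viewer.camera_model(cam);im=viewer.get_image(cam)
    cv2.imwrite(f"pics/{tag}.png",im);pickle.dump((o,m),open(f"pics/{tag}.pkl","wb"))
    print(tag,o["time_s"],o["tool_pos"],o["tool_rot"].ravel(),o["ft_force"],o["width"],"q",o["qpos"])
if __name__=="__main__":
    for a in sys.argv[1:]:
        t,_,c=a.partition(":");snap(t,c or "wrist")
E
python3 snap.py w1
```

```text
w1 1.55 [ 0.4718 -0.2709  0.2516] [ 0.9956 -0.0936 -0.0007 -0.0936 -0.9956  0.     -0.0007  0.     -1.    ] [-0.2089 -1.0175  0.4124] 1.0011137434985562 q [-0.6153  0.0101  1.7103 -0.0004  1.4217  1.0493]
```

View pics/w1.png

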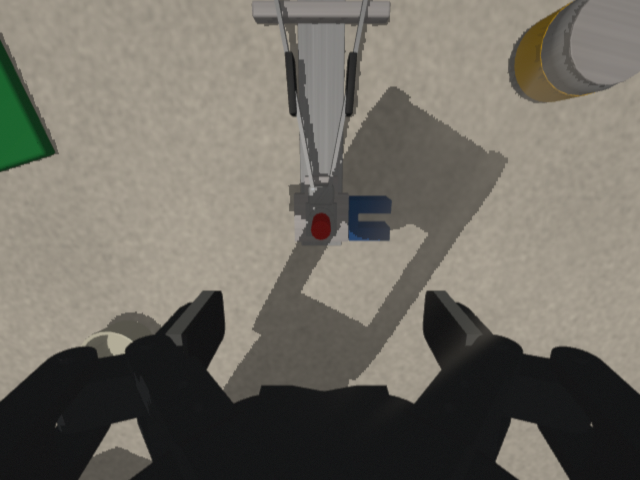

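The wrist view shows the red handle top at (321,225), the blue block at (369,218) with its slot opening right, and the sleeves at (291,84) and (351,84). I'll take a second wrist position for parallax.

Call:
arm_command([
  [0,0,0,0.02,0.03,0.02,-1],
  [0,0,0,0.02,0.03,0.02,-1],
  [0,0,0,0,0,0,-1],
  [0,0,0,0,0,0,-1],
])

```text
time_s: 2.0
tool_pos: [0.504, -0.3365, 0.2101]
tool_rot: [[0.995, -0.099, -0.003], [-0.099, -0.995, 0.002], [-0.003, -0.002, -1.0]]
ft_force: [0.1, -0.1, 0.3]
width: 1.002
```

```bash
python3 snap.py w2; python3 - <<'E'
from h import *
ims=[cv2.imread(f"pics/{n}.png") for n in("w1","w2")]
for im in ims:
    mk=masks(im); print("red",blobs(mk["red"],20),"blue",blobs(mk["blue"],20))
    b,g,r=[im[...,i].astype(int) for i in range(3)]
    dk=(r<45)&(g<45)&(b<45); dk[180:]=0; print("dark",blobs(dk,60))
a=cv2.resize(ims[0][150:260,270:410],None,fx=2.8,fy=2.8,interpolation=2)
b=cv2.resize(ims[1][150:300,220:400],(392,308),interpolation=2)
cv2.imwrite("pics/c3.png",np.hstack([a,b]))
E
```

```text
w2 2.0 [ 0.504  -0.3365  0.2101] [ 0.9951 -0.0989 -0.0029 -0.0989 -0.9951  0.0021 -0.003  -0.0018 -1.    ] [ 0.1375 -0.1414  0.2649] 1.0016366855622798 q [-0.6732  0.2098  1.5732 -0.0002  1.3621  0.9966]
red [] blue [([349, 230, 20, 10, 85], [355.0, 236.5])]
dark [([286, 53, 11, 49, 190], [292.1, 71.1]), ([346, 53, 11, 63, 330], [351.0, 80.5])]
red [([222, 287, 21, 20, 327], [231.7, 296.5])] blue [([275, 255, 4, 9, 22], [276.0, 258.3]), ([311, 255, 10, 15, 97], [316.6, 263.5]), ([290, 284, 31, 14, 342], [307.4, 291.3])]
dark [([192, 99, 18, 66, 460], [200.4, 121.3]), ([266, 100, 6, 65, 326], [268.1, 133.2])]
```

View pics/w2.png

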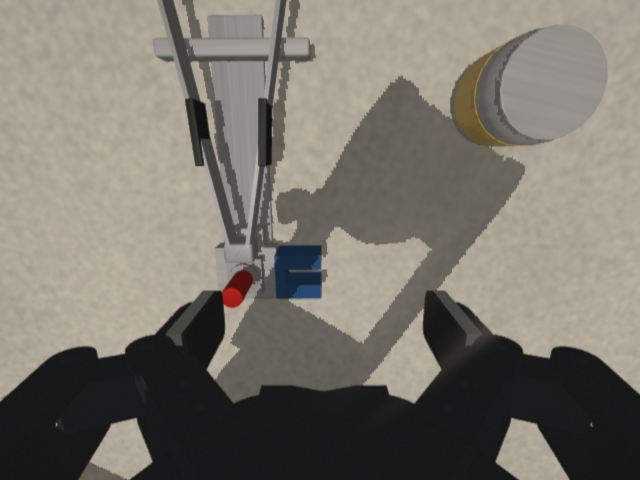

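View pics/c3.png

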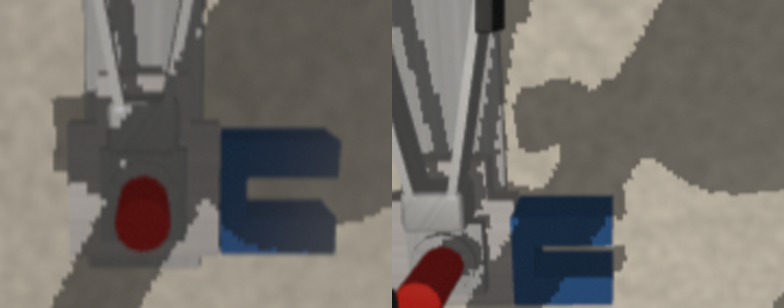

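```bash
python3 - <<'E'
from h import *
import pickle
ims=[cv2.imread(f"pics/{n}.png") for n in("w1","w2")]
for im,(x0,y0,x1,y1),nm in [(ims[0],(300,190,400,250),"d1"),(ims[1],(215,235,335,315),"d2")]:
    c=im[y0:y1,x0:x1].astype(float); c=np.clip(c*2.2,0,255).astype(np.uint8)
    f=790//(x1-x0); cv2.imwrite(f"pics/{nm}.png",cv2.resize(c,None,fx=f,fy=f,interpolation=0)); print(nm,f)
    hsv=cv2.cvtColor(im,cv2.COLOR_BGR2HSV)
    bl=cv2.inRange(hsv,(100,120,25),(130,255,255)); rd=cv2.inRange(hsv,(0,150,40),(8,255,255))|cv2.inRange(hsv,(172,150,40),(180,255,255))
    print("blue",blobs(bl>0,30),"red",blobs(rd>0,30))
    for k,m in(("b",bl),("r",rd)):
        cs,_=cv2.findContours(m,cv2.RETR_EXTERNAL,cv2.CHAIN_APPROX_NONE)
        cs=max(cs,key=cv2.contourArea); print(k,cv2.approxPolyDP(cs,2,True)[:,0].tolist())
E
```

```text
d1 7
blue [([349, 197, 23, 43, 544], [356.5, 214.0])] red [([311, 213, 20, 27, 403], [320.6, 226.3])]
b [[350, 197], [349, 239], [361, 239], [354, 233], [358, 225], [356, 214], [368, 210], [371, 200], [367, 197]]
r [[321, 213], [314, 217], [311, 229], [312, 234], [320, 239], [326, 237], [330, 230], [327, 216]]
d2 6
blue [([275, 246, 46, 52, 2196], [297.6, 271.6])] red [([222, 271, 31, 37, 706], [236.5, 288.9])]
b [[280, 246], [275, 256], [277, 297], [319, 297], [319, 273], [289, 273], [288, 269], [319, 268], [320, 247]]
r [[248, 272], [241, 271], [233, 277], [222, 292], [224, 304], [232, 307], [241, 301], [252, 279]]
```

View pics/d1.png

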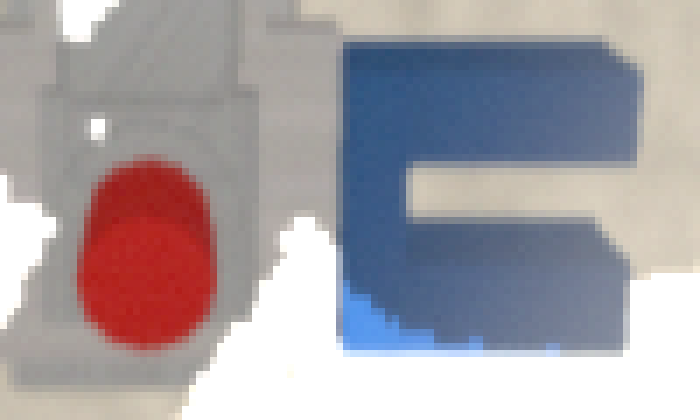

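View pics/d2.png

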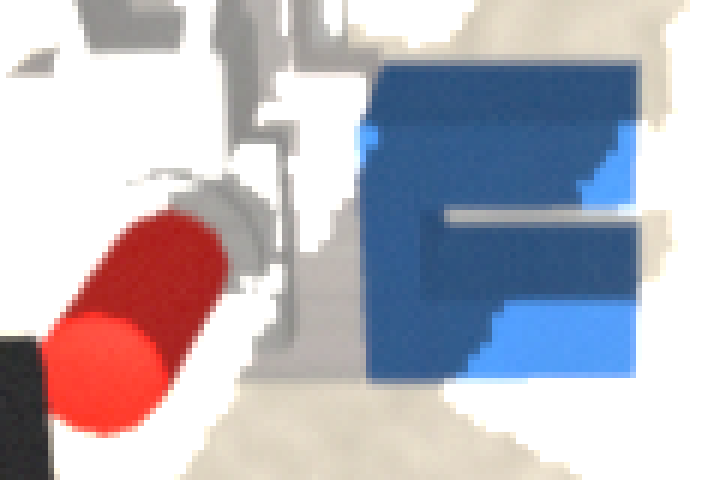

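```bash
python3 - <<'E'
from h import *
import pickle
(o1,m1),(o2,m2)=[pickle.load(open(f"pics/{n}.pkl","rb")) for n in("w1","w2")]
P={"pintop":((320.6,229.9),(231.8,296.7)),"slotend":((357.8,220.0),(284.8,277.0)),"slotopen":((390.4,220),(320.5,277))}
for k,(a,b) in P.items():
    x,r=tri([ray(m1,a),ray(m2,b)]);print(k,x,np.round(r,4)); z={"p":.068,"s":.03}[k[0]]
    print("   planes",plane(m1,a,z),plane(m2,b,z))
# crossbar ends via w2 : top face ends
for i in(1,2):
    im=cv2.imread(f"pics/w{i}.png");r=im[40:175,180:300] if i==2 else im[0:130,240:400]
    cv2.imwrite(f"pics/e{i}.png",cv2.resize(np.clip(r*1.3,0,255).astype(np.uint8),None,fx=5,fy=5,interpolation=0))
E
```

```text
pintop [ 0.4773 -0.2701  0.0666] [0. 0.]
   planes [ 0.4777 -0.2701  0.068 ] [ 0.478  -0.2705  0.068 ]
slotend [ 0.4747 -0.303   0.0307] [0.0001 0.0001]
   planes [ 0.4746 -0.303   0.03  ] [ 0.4743 -0.3029  0.03  ]
slotopen [ 0.4724 -0.3316  0.0322] [0. 0.]
   planes [ 0.4719 -0.3321  0.03  ] [ 0.4715 -0.3315  0.03  ]
```

View pics/e2.png

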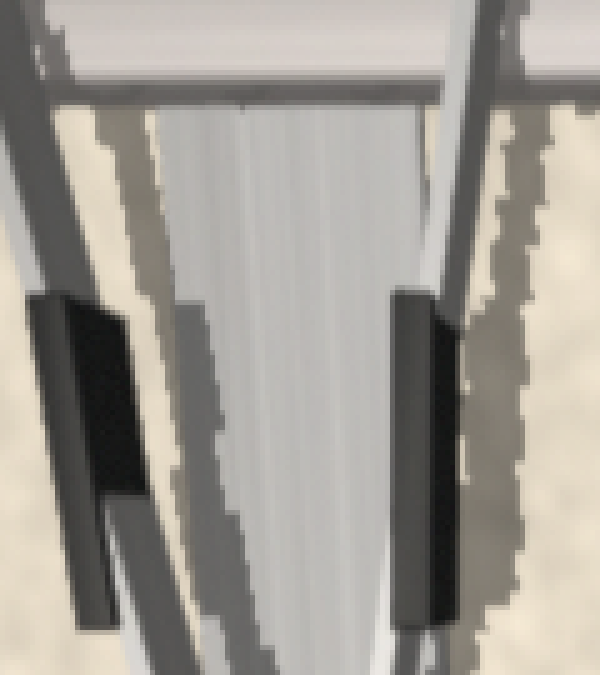

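View pics/e1.png

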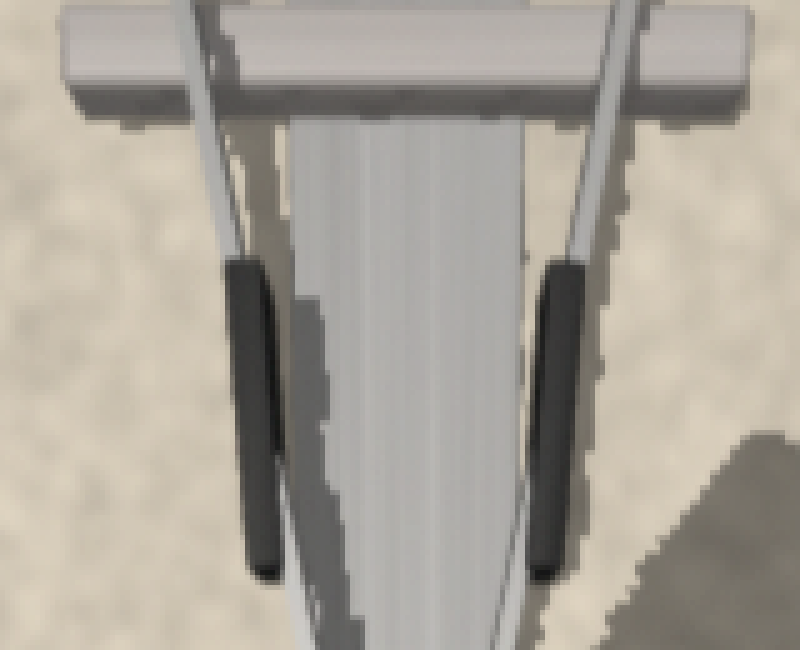

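```bash
python3 - <<'E'
from h import *
import pickle
(o1,m1),(o2,m2)=[pickle.load(open(f"pics/{n}.pkl","rb")) for n in("w1","w2")]
w1=lambda u,v:(240+u/5-.5,v/5-.5); w2=lambda u,v:(180+u/5-.5,40+v/5-.5)
R={}
for k,a,b in [("L+",(243,260),(47,292)),("L-",(262,572),(97,628)),("R+",(566,262),(412,290)),("R-",(545,572),(411,628))]:
    x,r=tri([ray(m1,w1(*a)),ray(m2,w2(*b))]);R[k]=plane(m1,w1(*a),.044)*.5+.5*plane(m2,w2(*b),.044);print(k,x,r[0],plane(m1,w1(*a),.044),plane(m2,w2(*b),.044))
g=sum(R.values())/4; pin=np.array([.4778,-.2703,.068]);d=g-pin
print("grip",g,"dist pin-grip",np.hypot(*d[:2]),"yaw",np.degrees(np.arctan2(d[1],d[0])))
fr=(R["L+"]+R["R+"]-R["L-"]-R["R-"])/2;print("yaw2",np.degrees(np.arctan2(fr[1],fr[0])),np.linalg.norm(fr[:2]))
dy=(R["L+"]+R["L-"]-R["R+"]-R["R-"])/2;print("yaw3",np.degrees(np.arctan2(-dy[0],dy[1])),np.linalg.norm(dy[:2]))
# crossbar top corners w1: 
c=[plane(m1,w1(u,v),.02) for u,v in((62,80),(748,80))];d=c[0]-c[1];print("bar",c,np.degrees(np.arctan2(-d[0],d[1])),np.linalg.norm(d))
for yaw in(-5,-5.5,-6):
    t=np.radians(yaw);print(yaw,"seat-from-pin",pin[:2]+[.04*np.sin(t),-.04*np.cos(t)],"from slot", np.array([.47445,-.303])+.007*np.array([np.sin(t),-np.cos(t)]))
E
```

```text
L+ [ 0.6116 -0.2581  0.0429] 4.604580403424449e-05 [ 0.6113 -0.2582  0.044 ] [ 0.6115 -0.2585  0.044 ]
L- [ 0.5679 -0.2555  0.0411] 0.0002499961840431555 [ 0.5673 -0.2558  0.044 ] [ 0.5681 -0.2565  0.044 ]
R+ [ 0.6069 -0.3065  0.0433] 0.00020224344862533898 [ 0.6065 -0.3065  0.044 ] [ 0.607  -0.3065  0.044 ]
R- [ 0.5635 -0.3     0.0436] 0.0003268912920498077 [ 0.5632 -0.3001  0.044 ] [ 0.5638 -0.3     0.044 ]
grip [ 0.5874 -0.2803  0.044 ] dist pin-grip 0.11000466275456248 yaw -5.190173292447729
yaw2 -5.660938172529009 0.0436868552745826
yaw3 -5.501525886343826 0.04623974670973735
bar [array([ 0.6458, -0.2309,  0.02  ]), array([ 0.6357, -0.3395,  0.02  ])] -5.344649712832918 0.10913538455755287
-5 seat-from-pin [ 0.4743 -0.3101] from slot [ 0.4738 -0.31  ]
-5.5 seat-from-pin [ 0.474  -0.3101] from slot [ 0.4738 -0.31  ]
-6 seat-from-pin [ 0.4736 -0.3101] from slot [ 0.4737 -0.31  ]
```

Call:
arm_command([
  [0,0,0,-0.0163,-0.0316,0.02,-1],
  [0,0,0,-0.0162,-0.0315,0.02,-1],
  [0,0,0,0,0,0.02,-1],
  [0,0,0,0,0,0.02,-1],
  [0,0,0,0,0,0.02,-1],
  [0,0,0,0,0,0,-1],
  [0,0,0,0,0,0,-1],
])

```text
time_s: 2.75
tool_pos: [0.4793, -0.2694, 0.1134]
tool_rot: [[0.995, -0.096, 0.001], [-0.096, -0.995, -0.001], [0.001, 0.001, -1.0]]
ft_force: [0.8, -0.5, -0.2]
width: 1.002
```

```bash
python3 snap.py w3
```

```text
w3 2.75 [ 0.4793 -0.2694  0.1134] [ 0.9954 -0.0961  0.0012 -0.0961 -0.9954 -0.0008  0.0012  0.0007 -1.    ] [ 0.8088 -0.4767 -0.2437] 1.002413610185703 q [-0.6053  0.1729  1.8058  0.      1.1615  1.0617]
```

View pics/w3.png

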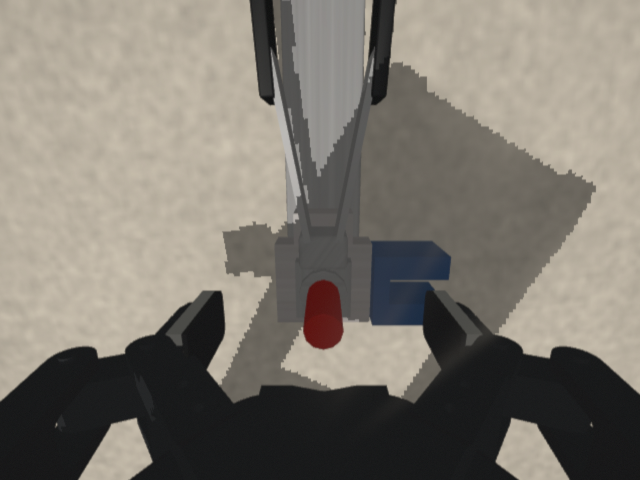

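The pin at (323,315) sits midway between the open fingers. Closing now.

Call:
arm_command([
  [0,0,0,-0.001,0,0,-1],
  [0,0,0,0,0,0,1],
  [0,0,0,0,0,0,1],
  [0,0,0,0,0,0,1],
  [0,0,0,0,0,0,1],
  [0,0,0,0,0,0,1],
  [0,0,0,0,0,0,1],
  [0,0,0,0,0,0,1],
  [0,0,0,0,0,0,1],
], squeeze=30)

```text
time_s: 3.7
tool_pos: [0.4783, -0.2692, 0.1119]
tool_rot: [[0.995, -0.096, 0.0], [-0.096, -0.995, 0.0], [0.0, -0.0, -1.0]]
ft_force: [0.2, 0.2, 1.9]
width: 0.171
```

```bash
python3 snap.py w4
```

```text
w4 3.7 [ 0.4783 -0.2692  0.1119] [ 0.9954 -0.096   0.     -0.096  -0.9954  0.      0.     -0.     -1.    ] [0.2477 0.1755 1.8601] 0.1711652799644447 q [-0.6061  0.1735  1.8082  0.0001  1.1599  1.0608]
```

View pics/w4.png

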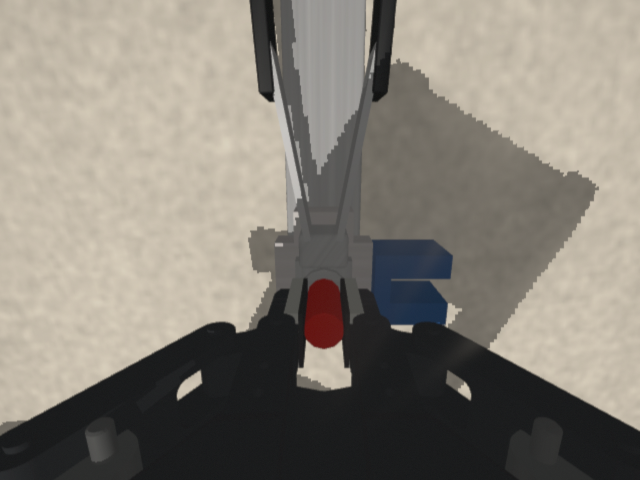

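The fingers hold the handle, with the width at 0.17 (about 16 mm). Lifting straight up.

Call:
arm_command([
  [0,0,0,0,0,-0.005,1],
  [0,0,0,0,0,-0.01,1],
  [0,0,0,0,0,-0.012,1],
  [0,0,0,0,0,-0.012,1],
  [0,0,0,0,0,-0.011,1],
  [0,0,0,0,0,0,1],
  [0,0,0,0,0,0,1],
])

```text
time_s: 4.45
tool_pos: [0.4785, -0.2694, 0.1624]
tool_rot: [[0.995, -0.096, 0.001], [-0.096, -0.995, -0.001], [0.001, 0.001, -1.0]]
ft_force: [0.5, 0.9, -0.7]
width: 0.174
```

```bash
python3 snap.py w5 s5:scene
```

```text
w5 4.45 [ 0.4785 -0.2694  0.1624] [ 0.9954 -0.0961  0.0009 -0.0961 -0.9954 -0.0007  0.001   0.0006 -1.    ] [ 0.5382  0.9476 -0.7173] 0.17388143478589468 q [-0.6062  0.1072  1.7795 -0.      1.2538  1.0608]
s5 4.5 [ 0.4781 -0.2691  0.1617] [ 0.9954 -0.0961 -0.0002 -0.0961 -0.9954  0.0001 -0.0002 -0.0001 -1.    ] [-1.1834  0.4549 -0.6048] 0.173779734306118 q [-0.6062  0.1078  1.7801 -0.      1.2538  1.0609]
```

View pics/w5.png

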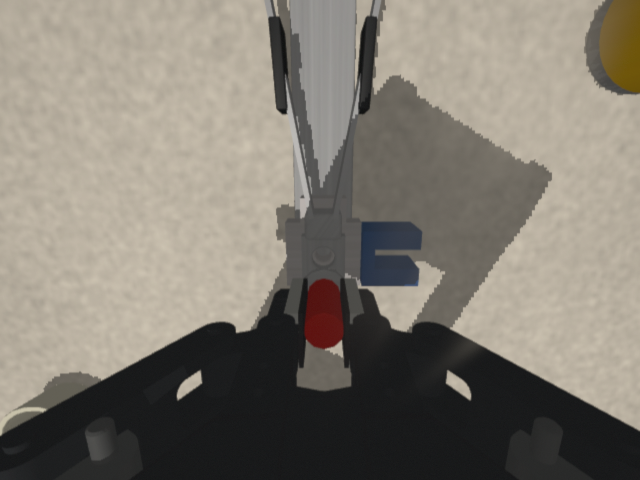

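```bash
python3 -c "
import cv2;i=cv2.imread('pics/s5.png');cv2.imwrite('pics/s5c.png',cv2.resize(i[110:230,170:330],None,fx=4.9,fy=4.9,interpolation=2))"
```

```text
(no output)
```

View pics/s5c.png

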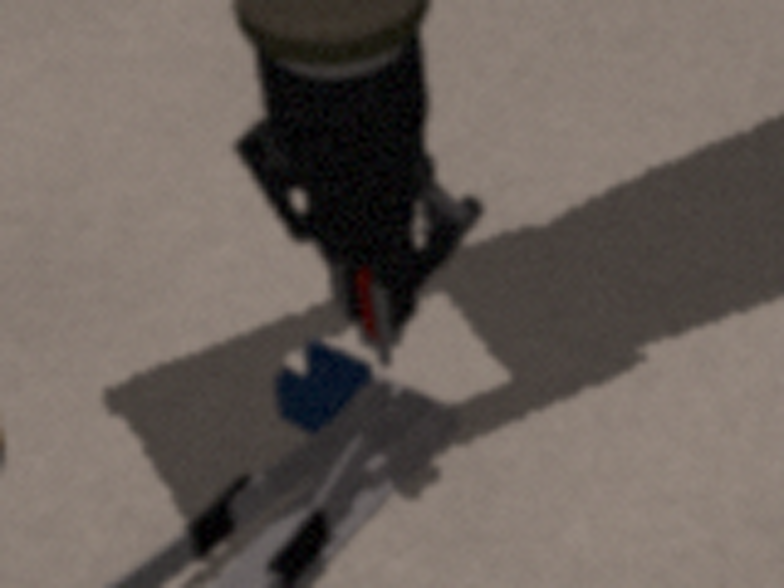

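```bash
python3 - <<'E'
from h import *
import pickle
for n in("w4","w5"):
    o,m=pickle.load(open(f"pics/{n}.pkl","rb"));im=cv2.imread(f"pics/{n}.png");p=o["tool_pos"]
    hsv=cv2.cvtColor(im,cv2.COLOR_BGR2HSV);rd=cv2.inRange(hsv,(0,150,40),(8,255,255))|cv2.inRange(hsv,(172,150,40),(180,255,255))
    print(n,blobs(rd>0,30))
    for r in range(278,352,6):
        c=np.where(rd[r,290:360])[0]; 
        if len(c): print(r,c.min()+290,c.max()+290,end="; ")
    print()
    x=plane(m,(324,330),p[2]-.044); print("disc",x, "rel tool",o["tool_rot"].T@(x-p))
    a=np.linspace(0,2*np.pi,73)
    for z,R in((.044,.008),(.080,.008),(.080,.012),(.084,.012)):
        q=np.array([proj(m,[x[0]+R*np.cos(t),x[1]+R*np.sin(t),p[2]-z]) for t in a]);print(z,R,q.min(0),q.max(0))
im=cv2.imread("pics/w5.png");cv2.imwrite("pics/f5.png",cv2.resize(np.clip(im[235:360,280:430]*1.8,0,255).astype(np.uint8),None,fx=5,fy=4.8,interpolation=0))
E
```

```text
w4 [([304, 279, 40, 69, 2197], [323.3, 314.4])]
284 312 334; 290 309 338; 296 308 339; 302 307 340; 308 306 340; 314 306 341; 320 305 342; 326 304 342; 332 304 343; 338 306 341; 344 313 334; 
disc [ 0.4779 -0.2704  0.0679] rel tool [-0.0002  0.0012  0.044 ]
0.044 0.008 [303.2624 311.1529] [344.7447 348.2399]
0.08 0.008 [307.6172 276.2384] [340.2595 306.4108]
0.08 0.012 [299.4593 268.4476] [348.4227 313.7155]
0.084 0.012 [300.0199 265.6416] [347.8508 309.9858]
w5 [([304, 279, 40, 70, 2205], [323.3, 314.6])]
284 312 334; 290 309 338; 296 308 339; 302 307 340; 308 306 340; 314 306 341; 320 305 342; 326 304 342; 332 304 343; 338 306 341; 344 312 334; 
disc [ 0.4782 -0.2706  0.1184] rel tool [-0.0002  0.0012  0.044 ]
0.044 0.008 [303.2652 311.1466] [344.7403 348.2482]
0.08 0.008 [307.5759 276.308 ] [340.2119 306.4858]
0.08 0.012 [299.419  268.5167] [348.373  313.7927]
0.084 0.012 [299.9758 265.7173] [347.7974 310.0687]
```

View pics/f5.png

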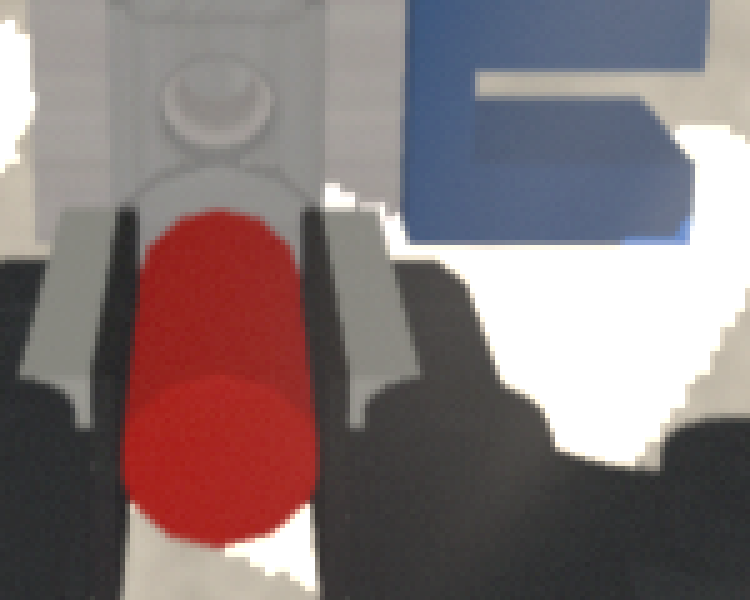

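```bash
python3 - <<'E'
from h import *
import pickle
o,m=pickle.load(open("pics/w5.pkl","rb"))
e=plane(m,(374.3,259.2),.03);t=np.radians(-5.45);s=e+.007*np.array([np.sin(t),-np.cos(t),0])
print("slotend",e,"seat",s,"ring hole",plane(m,(322.9,256.2),.028))
pin=np.array([.4780,-.2705]);seat=np.array([.4738,-.3100])
o,m=pickle.load(open("pics/s5.pkl","rb"))
print("delta tool (w5 seat)",[R for R in (o["tool_rot"].T@np.append(s[:2]-pin,0),o["tool_rot"].T@np.append(seat-pin,0))])
E
```

```text
slotend [ 0.4742 -0.3029  0.03  ] seat [ 0.4736 -0.3099  0.03  ] ring hole [ 0.4788 -0.2701  0.028 ]
delta tool (w5 seat) [array([-0.0006,  0.0396, -0.    ]), array([-0.0004,  0.0397, -0.    ])]
```

Call:
arm_command([
  [0,0,0,-0.0005,0.02,0,1],
  [0,0,0,0,0.02,0,1],
  [0,0,0,0,0,0.005,1],
  [0,0,0,0,0,0.005,1],
  [0,0,0,0,0,0.005,1],
  [0,0,0,0,0,0,1],
  [0,0,0,0,0,0,1],
])

```text
time_s: 5.25
tool_pos: [0.4738, -0.3083, 0.1464]
tool_rot: [[0.995, -0.095, -0.001], [-0.095, -0.995, 0.001], [-0.001, -0.001, -1.0]]
ft_force: [-0.2, -0.5, -1.3]
width: 0.174
```

```bash
python3 snap.py w6; python3 - <<'E'
from h import *
im=cv2.imread("pics/w6.png");cv2.imwrite("pics/f6.png",cv2.resize(np.clip(im[215:360,260:420]*1.8,0,255).astype(np.uint8),None,fx=4.9,fy=4.1,interpolation=0))
E
```

```text
w6 5.25 [ 0.4738 -0.3083  0.1464] [ 0.9954 -0.0955 -0.0008 -0.0955 -0.9954  0.0007 -0.0008 -0.0006 -1.    ] [-0.1928 -0.4514 -1.2846] 0.17387455240489216 q [-0.6676  0.1698  1.7423  0.0001  1.2306  0.9988]
```

View pics/f6.png

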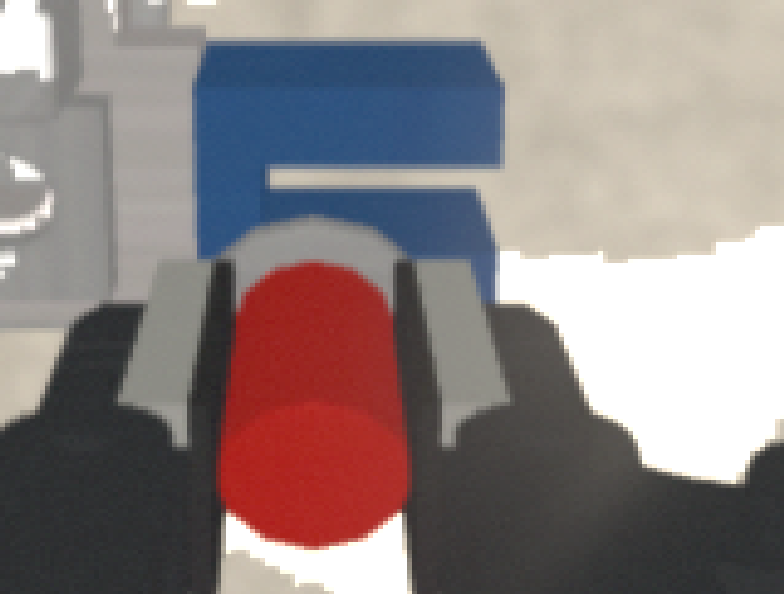

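The pin axis is at about (0.4738, -0.3097) and the seat at (0.4737, -0.310), so they line up. Lowering.

Call:
arm_command([
  [0,0,0,0,0,0.006,1],
  [0,0,0,0,0,0.006,1],
  [0,0,0,0,0,0.006,1],
  [0,0,0,0,0,0.006,1],
  [0,0,0,0,0,0.005,1],
  [0,0,0,0,0,0,1],
  [0,0,0,0,0,0,1],
])

```text
time_s: 6.0
tool_pos: [0.4739, -0.309, 0.1178]
tool_rot: [[0.995, -0.096, -0.0], [-0.096, -0.995, 0.0], [-0.0, -0.0, -1.0]]
ft_force: [-0.6, 0.3, 0.2]
width: 0.171
```

```bash
python3 snap.py w7; python3 - <<'E'
from h import *
im=cv2.imread("pics/w7.png");cv2.imwrite("pics/f7.png",cv2.resize(np.clip(im[215:360,260:420]*1.8,0,255).astype(np.uint8),None,fx=4.9,fy=4.1,interpolation=0))
E
```

```text
w7 6.0 [ 0.4739 -0.309   0.1178] [ 0.9954 -0.0961 -0.0002 -0.0961 -0.9954  0.0002 -0.0002 -0.0002 -1.    ] [-0.6365  0.3116  0.152 ] 0.17108220400571933 q [-0.6684  0.2076  1.7571  0.      1.1771  0.9986]
```

View pics/f7.png

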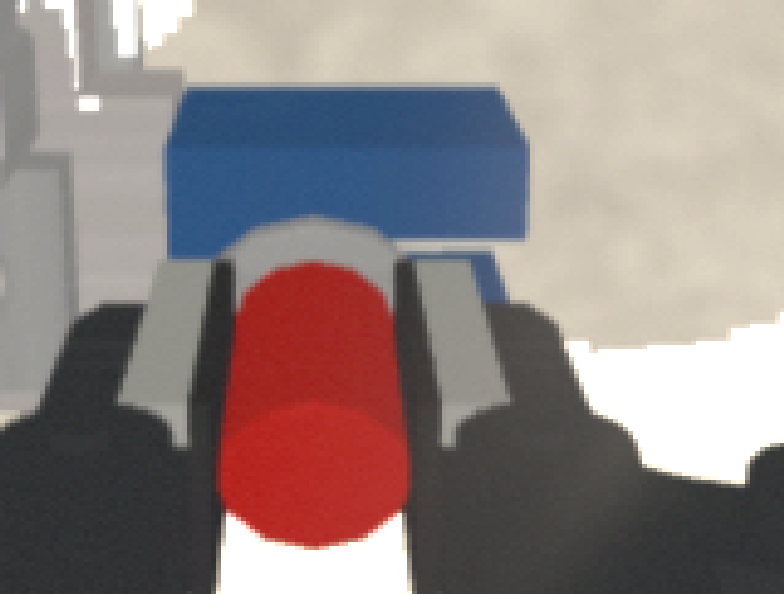

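Call:
arm_command([
  [0,0,0,0,0,0.002,1],
  [0,0,0,0,0,0.001,1],
  [0,0,0,0,0,0.001,1],
  [0,0,0,0,0,0,1],
  [0,0,0,0,0,0,1],
  [0,0,0,0,0,0,1],
])

```text
time_s: 6.65
tool_pos: [0.4739, -0.309, 0.1139]
tool_rot: [[0.995, -0.096, 0.0], [-0.096, -0.995, -0.0], [0.0, 0.0, -1.0]]
ft_force: [-0.1, -0.4, -0.5]
width: 0.178
```

Call:
arm_command([
  [0,0,0,0,0,0.0005,1],
  [0,0,0,0,0,0.0005,1],
  [0,0,0,0,0,0,1],
  [0,0,0,0,0,0,1],
])

```text
time_s: 7.05
tool_pos: [0.474, -0.3091, 0.1139]
tool_rot: [[0.995, -0.096, 0.0], [-0.096, -0.995, -0.0], [0.0, 0.0, -1.0]]
ft_force: [-3.6, 3.6, 8.0]
width: 0.178
```

Contact is 8 N upward at the expected height, so the collar is seated. Opening and rising.

Call:
arm_command([
  [0,0,0,0,0,-0.0007,1],
  [0,0,0,0,0,0,0.5],
  [0,0,0,0,0,0,0],
  [0,0,0,0,0,0,-1],
  [0,0,0,0,0,0,-1],
  [0,0,0,0,0,0,-1],
  [0,0,0,0,0,0,-1],
  [0,0,0,0,0,-0.02,-1],
  [0,0,0,0,0,-0.03,-1],
  [0,0,0,0,0,-0.03,-1],
  [0,0,0,0,0,-0.02,-1],
  [0,0,0,0,0,0,-1],
  [0,0,0,0,0,0,-1],
])

```text
time_s: 8.35
tool_pos: [0.474, -0.3091, 0.2137]
tool_rot: [[0.995, -0.096, 0.001], [-0.096, -0.995, -0.001], [0.001, 0.0, -1.0]]
ft_force: [0.2, -0.3, -0.1]
width: 0.997
```

```bash
python3 snap.py w8
```

```text
w8 8.35 [ 0.474  -0.3091  0.2137] [ 0.9954 -0.0961  0.0007 -0.0961 -0.9954 -0.0005  0.0007  0.0004 -1.    ] [ 0.2135 -0.2774 -0.1491] 0.9966189241821188 q [-0.6684  0.0983  1.6899 -0.      1.3525  0.9986]
```

View pics/w8.png

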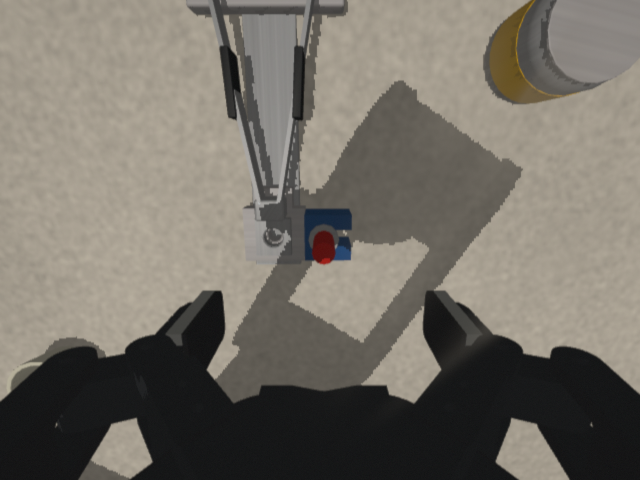

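The pin stands in the blue notch at (323,245), the fingers are free of it, and the ring hole at (273,237) is empty. Moving over the grips.

Call:
arm_command([
  [0,0,0,0.0276,-0.01,0,-1],
  [0,0,0,0.0276,-0.01,0,-1],
  [0,0,0,0.0276,-0.01,0.02,-1],
  [0,0,0,0.0276,-0.01,0.02,-1],
  [0,0,0,0,0,0,-1],
  [0,0,0,0,0,0,-1],
  [0,0,0,0,0,0,-1],
])

```text
time_s: 9.1
tool_pos: [0.5869, -0.28, 0.1733]
tool_rot: [[0.995, -0.096, -0.001], [-0.096, -0.995, 0.0], [-0.001, -0.0, -1.0]]
ft_force: [-0.3, -1.0, 1.0]
width: 1.001
```

```bash
python3 snap.py w9
```

```text
w9 9.1 [ 0.5869 -0.28    0.1733] [ 0.9954 -0.0963 -0.0009 -0.0963 -0.9954  0.0002 -0.0009 -0.0001 -1.    ] [-0.2674 -0.9995  0.974 ] 1.0010427988369706 q [-0.5238  0.3552  1.4695 -0.0003  1.3177  1.1435]
```

View pics/w9.png

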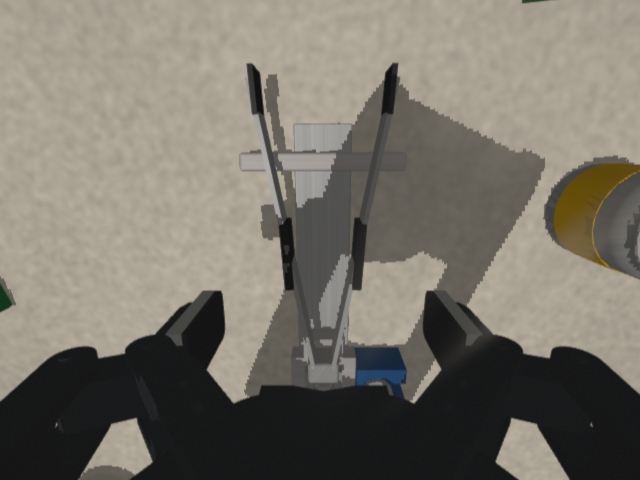

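```bash
python3 - <<'E'
from h import *
import pickle
im=cv2.imread("pics/w9.png");o,m=pickle.load(open("pics/w9.pkl","rb"))
cv2.imwrite("pics/f9.png",cv2.resize(np.clip(im[50:300,230:410]*1.6,0,255).astype(np.uint8),None,fx=4,fy=2.4,interpolation=0))
# front/back ends at sleeve top (pixel estimates), grips
for uv in((285.5,219),(288,290),(360,219),(358,290)): 
    x=plane(m,uv,.044);print(uv,x,"tool",o["tool_rot"].T@(x-o["tool_pos"]))
for uv in((250,65),(256,112),(394,65),(387,112)):
    x=plane(m,uv,.044);print("tip",uv,x,"tool",o["tool_rot"].T@(x-o["tool_pos"]))
E
```

```text
(285.5, 219) [ 0.6147 -0.2603  0.044 ] tool [ 0.0258 -0.0223  0.1293]
(288, 290) [ 0.5678 -0.256   0.044 ] tool [-0.0212 -0.022   0.1293]
(360, 219) [ 0.6103 -0.3057  0.044 ] tool [0.0259 0.0234 0.1293]
(358, 290) [ 0.5635 -0.3013  0.044 ] tool [-0.0211  0.0234  0.1293]
tip (250, 65) [ 0.7014 -0.2518  0.044 ] tool [ 0.1113 -0.0391  0.1292]
tip (256, 112) [ 0.6773 -0.2515  0.044 ] tool [ 0.0873 -0.0371  0.1292]
tip (394, 65) [ 0.6939 -0.3299  0.044 ] tool [0.1114 0.0394 0.1292]
tip (387, 112) [ 0.6702 -0.325   0.044 ] tool [0.0874 0.0368 0.1292]
```

View pics/f9.png

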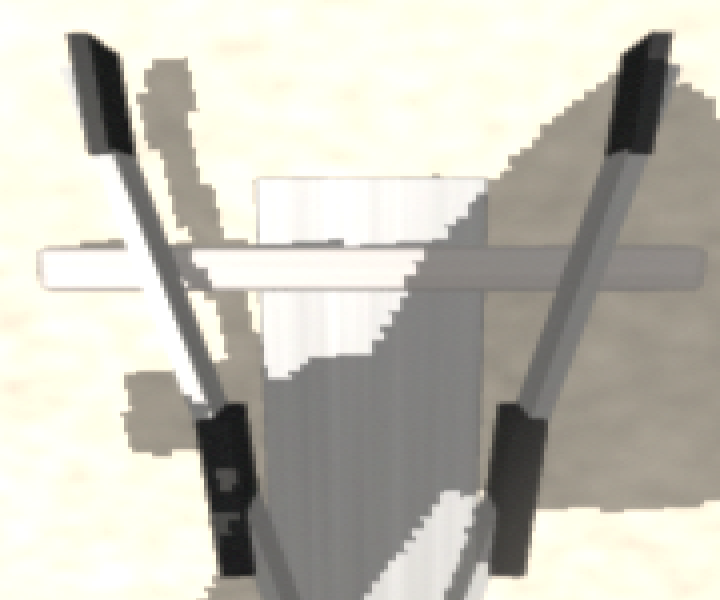

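The sleeves centre at tool x +2 mm, y +0.6 mm and the tips are symmetric at x about 100 mm, so the tongs line up with the tool. Descending.

Call:
arm_command([
  [0,0,0,0.001,0.0005,0.03,-1],
  [0,0,0,0,0,0.03,-1],
  [0,0,0,0,0,0.02,-1],
  [0,0,0,0,0,0.009,-1],
  [0,0,0,0,0,0,-1],
  [0,0,0,0,0,0,-0.3],
  [0,0,0,0,0,0,-0.3],
  [0,0,0,0,0,0,-0.3],
  [0,0,0,0,0,0,-0.3],
], squeeze=40)

```text
time_s: 10.05
tool_pos: [0.5891, -0.2807, 0.0857]
tool_rot: [[0.995, -0.096, 0.001], [-0.096, -0.995, -0.001], [0.001, 0.001, -1.0]]
ft_force: [-0.4, -0.9, -0.6]
width: 0.65
```

Call:
arm_command([
  [0,0,0,0,0,0,-0.1],
  [0,0,0,0,0,0,-0.1],
  [0,0,0,0,0,0,-0.1],
  [0,0,0,0,0,0,-0.1],
])

```text
time_s: 10.45
tool_pos: [0.5895, -0.2808, 0.0861]
tool_rot: [[0.995, -0.096, 0.002], [-0.096, -0.995, -0.001], [0.002, 0.001, -1.0]]
ft_force: [-1.5, 0.7, 6.3]
width: 0.554
```

```bash
python3 snap.py w10
```

```text
w10 10.45 [ 0.5895 -0.2808  0.0861] [ 0.9954 -0.0961  0.0021 -0.0961 -0.9954 -0.0012  0.0022  0.001  -1.    ] [-1.4851  0.7288  6.2594] 0.5536365796987238 q [-0.5231  0.4592  1.5082 -0.      1.1717  1.1439]
```

View pics/w10.png

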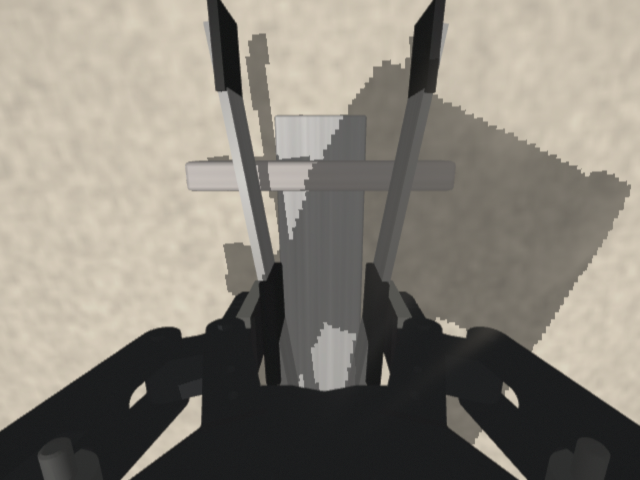

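The pads are on both sleeves at width 0.554 (about 47 mm). The arms are partly closed, with the tips at (224,45) and (428,45). Lifting and checking.

Call:
arm_command([
  [0,0,0,0,0,-0.005,-0.1],
  [0,0,0,0,0,-0.01,-0.1],
  [0,0,0,0,0,-0.015,-0.1],
  [0,0,0,0,0,-0.015,-0.1],
  [0,0,0,0,0,-0.015,-0.1],
  [0,0,0,0,0,0,-0.1],
  [0,0,0,0,0,0,-0.1],
])

```text
time_s: 11.2
tool_pos: [0.589, -0.2806, 0.1456]
tool_rot: [[0.995, -0.096, 0.002], [-0.096, -0.995, -0.001], [0.002, 0.001, -1.0]]
ft_force: [-0.4, -0.3, -2.0]
width: 0.549
```

```bash
python3 snap.py w11 s11:scene; python3 -c "
import cv2;i=cv2.imread('pics/s11.png');cv2.imwrite('pics/s11c.png',cv2.resize(i[130:290,120:320],None,fx=3.7,fy=3.7,interpolation=2))"
```

```text
w11 11.2 [ 0.589  -0.2806  0.1456] [ 0.9954 -0.096   0.0016 -0.096  -0.9954 -0.0009  0.0016  0.0008 -1.    ] [-0.3575 -0.3027 -2.0218] 0.5491122444403491 q [-0.5232  0.387   1.4832 -0.      1.2696  1.1438]
s11 11.25 [ 0.5885 -0.2803  0.1445] [ 0.9954 -0.0961 -0.0001 -0.0961 -0.9954  0.0001 -0.0001 -0.     -1.    ] [-0.3264 -1.4003 -1.4696] 0.552346335090716 q [-0.5232  0.388   1.4842  0.      1.2695  1.1438]
```

View pics/w11.png

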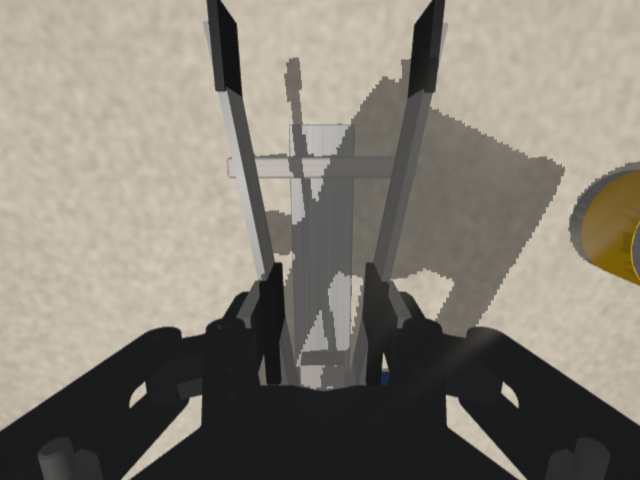

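View pics/s11c.png

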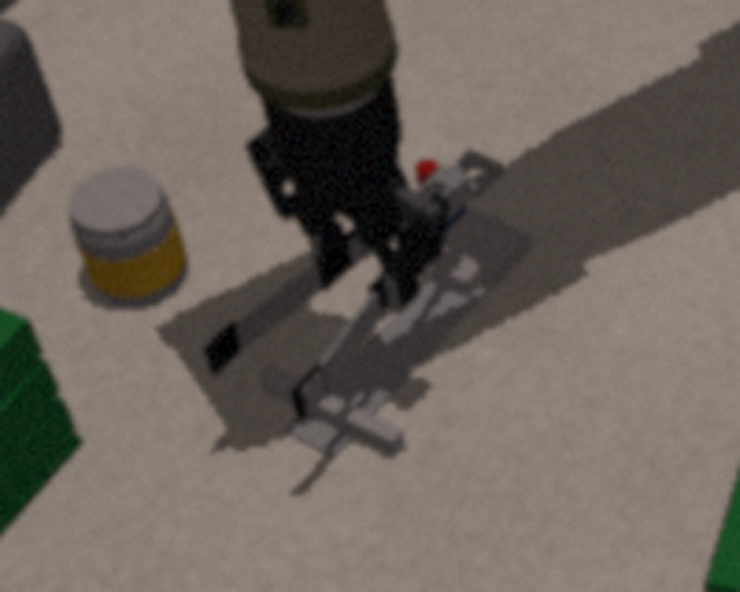

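The tongs hang level, unchanged in the hand, and the parked pin still stands (red at (427,170) in the crop). Carrying them up and over toward the board for a look.

Call:
arm_command([
  [0,0,0,0,0,-0.02,-0.1],
  [0,0,0,0,0,-0.025,-0.1],
  [0,0,0,-0.005,-0.01,-0.02,-0.1],
  [0,0,0,-0.0103,-0.0205,0,-0.1],
  [0,0,0,-0.0153,-0.03,0,-0.1],
  [0,0,0,-0.0153,-0.03,0,-0.1],
  [0,0,0,-0.0153,-0.03,0,-0.1],
  [0,0,0,-0.0153,-0.03,0,-0.1],
  [0,0,0,-0.0153,-0.03,0,-0.1],
  [0,0,0,-0.0153,-0.03,0,-0.1],
  [0,0,0,-0.0103,-0.02,0,-0.1],
  [0,0,0,-0.005,-0.01,0,-0.1],
  [0,0,0,0,0,0,-0.1],
  [0,0,0,0,0,0,-0.1],
])

```text
time_s: 12.7
tool_pos: [0.4901, -0.0298, 0.2094]
tool_rot: [[0.995, -0.096, -0.0], [-0.096, -0.995, -0.0], [-0.0, 0.0, -1.0]]
ft_force: [-0.2, -0.6, -0.6]
width: 0.545
```

```bash
python3 snap.py w12 t12:top
```

```text
w12 12.7 [ 0.4901 -0.0298  0.2094] [ 0.9954 -0.0959 -0.     -0.0959 -0.9954 -0.0005 -0.      0.0005 -1.    ] [-0.2483 -0.5846 -0.6031] 0.5449855181361196 q [-0.1649 -0.1013  1.8974 -0.0005  1.3455  1.5021]
t12 12.75 [ 0.4902 -0.0301  0.2095] [ 0.9953 -0.0965  0.     -0.0965 -0.9953 -0.0004  0.0001  0.0004 -1.    ] [ 0.6469 -0.5383 -1.3906] 0.5497996532571602 q [-0.1654 -0.1011  1.897  -0.0004  1.3455  1.5021]
```

View pics/w12.png

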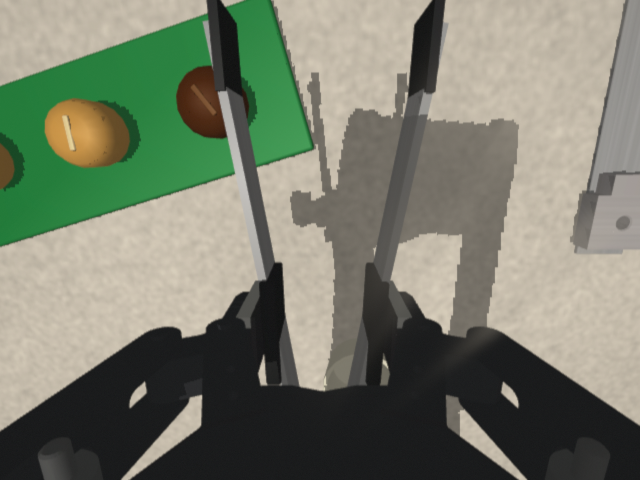

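View pics/t12.png

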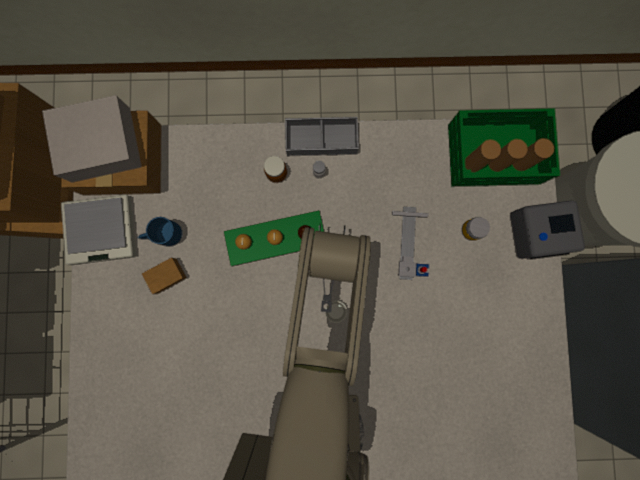

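The dark roll is at (212,101), just left of the left tong arm, and the pale roll is at (87,132). In the top view the parked pin still shows at (423,270). Moving over the dark roll at height.

Call:
arm_command([
  [0,0,0,-0.0011,-0.0117,0,-0.1],
  [0,0,0,-0.002,-0.02,0,-0.1],
  [0,0,0,-0.002,-0.02,0,-0.1],
  [0,0,0,-0.001,-0.012,0,-0.1],
  [0,0,0,-0.001,-0.01,0,-0.1],
  [0,0,0,0,0,0,-0.1],
  [0,0,0,0,0,0,-0.1],
])

```text
time_s: 13.5
tool_pos: [0.4899, 0.0447, 0.2096]
tool_rot: [[0.995, -0.096, -0.0], [-0.096, -0.995, -0.0], [-0.0, 0.0, -1.0]]
ft_force: [-0.0, 0.0, -1.6]
width: 0.547
```

```bash
python3 snap.py w13
```

```text
w13 13.5 [0.4899 0.0447 0.2096] [ 0.9954 -0.0956 -0.     -0.0956 -0.9954 -0.0003 -0.      0.0003 -1.    ] [-0.0211  0.0309 -1.5976] 0.5468486163001863 q [-0.0131 -0.0986  1.8947 -0.0004  1.3456  1.6535]
```

View pics/w13.png

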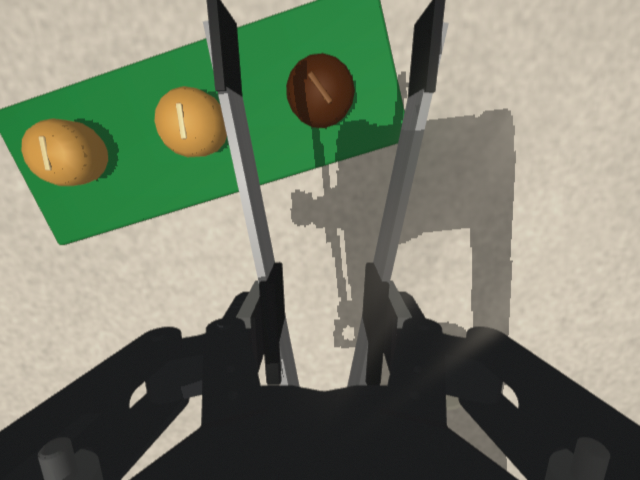

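```bash
python3 - <<'E'
from h import *
import pickle
rs=[];C={}
for n,roi in(("w12",(170,55,260,145)),("w13",(275,45,370,135)),("top0",(290,220,322,248)),("scene0",(325,250,360,285))):
    im=cv2.imread(f"pics/{n}.png");b,g,r=[im[...,i].astype(int) for i in range(3)]
    mk=((r>1.5*g)&(r>1.5*b)&(r<140)&(r>15)).astype(np.uint8);x0,y0,x1,y1=roi;z=np.zeros_like(mk);z[y0:y1,x0:x1]=mk[y0:y1,x0:x1]
    z=cv2.morphologyEx(z,cv2.MORPH_CLOSE,np.ones((5,5)))
    cs,_=cv2.findContours(z,cv2.RETR_EXTERNAL,cv2.CHAIN_APPROX_NONE);c=max(cs,key=cv2.contourArea)
    print(n,cv2.boundingRect(c),cv2.fitEllipse(c),cv2.contourArea(c))
    C[n]=c
    if n[0]=="w": m=pickle.load(open(f"pics/{n}.pkl","rb"))[1]
    else:
        from rig import viewer; m=viewer.camera_model(n[:-1])
    if n=="w12":
        p=c[:,0]; e=None
        p=p[p[:,0]<205]; e=cv2.fitEllipse(p.reshape(-1,1,2)); print("w12 left arc",e)
        uv=e[0]
    else: uv=cv2.fitEllipse(c)[0]
    rs.append((n,ray(m,uv))); print("   plane .0335",plane(m,uv,.0335))
print("all",tri([r for _,r in rs]));print("w13+top",tri([rs[1][1],rs[2][1]]),"top+scene",tri([rs[2][1],rs[3][1]]),"w12+w13",tri([rs[0][1],rs[1][1]]))
o,m=pickle.load(open("pics/w13.pkl","rb"))
im=cv2.imread("pics/w13.png");cv2.imwrite("pics/f13.png",cv2.resize(np.clip(im[0:150,190:460]*1.4,0,255).astype(np.uint8),None,fx=2.9,fy=4,interpolation=0))
E
```

```text
w12 (177, 67, 49, 70) ((200.50526428222656, 102.92041778564453), (42.283714294433594, 76.15132904052734), 165.47683715820312) 2302.0
w12 left arc ((207.98690795898438, 101.17906188964844), (60.39613723754883, 68.77891540527344), 160.05857849121094)
   plane .0335 [0.5962 0.0391 0.0335]
w13 (287, 54, 67, 73) ((319.9853210449219, 90.14549255371094), (64.77700805664062, 71.16407012939453), 177.80845642089844) 3616.5
   plane .0335 [0.5957 0.0359 0.0335]
top0 (298, 226, 14, 14) ((304.84197998046875, 232.11398315429688), (12.91512680053711, 13.113158226013184), 101.32626342773438) 131.0
   plane .0335 [0.5916 0.0362 0.0335]
scene0 (332, 257, 19, 20) ((341.24005126953125, 266.1023864746094), (17.714744567871094, 19.216222763061523), 13.375925064086914) 265.0
   plane .0335 [0.5962 0.0369 0.0335]
all (array([0.5948, 0.037 , 0.0333]), [np.float64(0.0024609340845355514), np.float64(0.0013683979120649053), np.float64(0.00320899199940867), np.float64(0.0010866825098411696)])
w13+top (array([0.5844, 0.0354, 0.1011]), [np.float64(0.0010150286990454607), np.float64(0.0010150286990454835)]) top+scene (array([0.5924, 0.036 , 0.0281]), [np.float64(0.0003894509457275654), np.float64(0.00038945094572750445)]) w12+w13 (array([0.5944, 0.036 , 0.0435]), [np.float64(0.00024280981026360065), np.float64(0.0002428098102637216)])
```

View pics/f13.png

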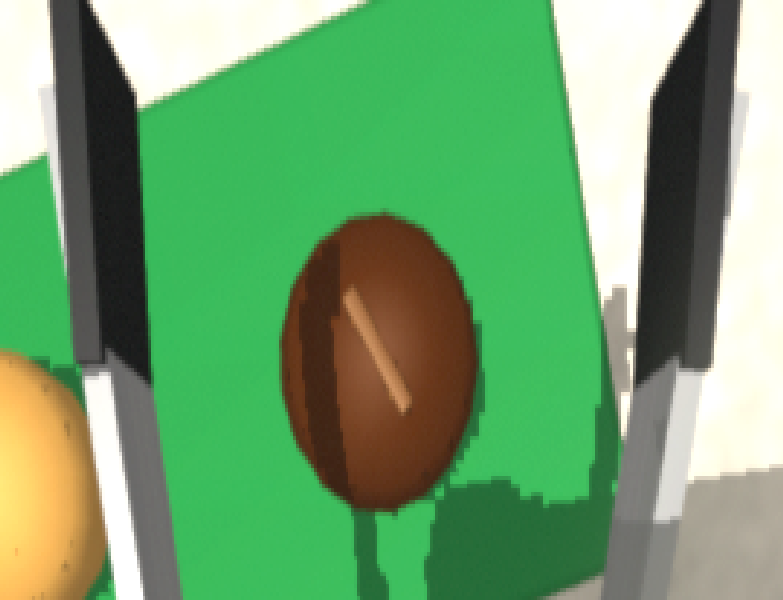

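```bash
python3 - <<'E'
from h import *
import pickle
o,m=pickle.load(open("pics/w13.pkl","rb"));R,p=o["tool_rot"],o["tool_pos"]
for nm,u,v,zt in [("Lout",77,362,.042),("Lin",106,362,.042),("Rin",682,369,.042),("Rout",713,369,.042),("Lin bottom",151,384,.066),("Rin bottom",636,386,.066)]:
    x=plane(m,(190+u/2.9-.5,v/4-.5),p[2]-zt);print(nm,R.T@(x-p))
roll=np.array([.595,.036,.0335]);print("roll in tool",R.T@(roll-p))
E
```

```text
Lout [ 0.0849 -0.0326  0.042 ]
Lin [ 0.0849 -0.0295  0.042 ]
Rin [0.0844 0.0327 0.042 ]
Rout [0.0844 0.036  0.042 ]
Lin bottom [ 0.0868 -0.0302  0.066 ]
Rin bottom [0.0866 0.0335 0.066 ]
roll in tool [ 0.1054 -0.0015  0.1761]
```

Relative to the tips, the roll sits about 7 mm further forward and 3 mm to the left. Correcting that, then lowering to a check height.

Call:
arm_command([
  [0,0,0,0.0035,-0.0015,0.01,-0.1],
  [0,0,0,0.0035,-0.0015,0.02,-0.1],
  [0,0,0,0,0,0.02,-0.1],
  [0,0,0,0,0,0.01,-0.1],
  [0,0,0,0,0,0,-0.1],
  [0,0,0,0,0,0,-0.1],
])

```text
time_s: 14.15
tool_pos: [0.4972, 0.0469, 0.1498]
tool_rot: [[0.995, -0.096, -0.0], [-0.096, -0.995, -0.0], [-0.0, 0.0, -1.0]]
ft_force: [-0.2, 0.1, -1.5]
width: 0.553
```

```bash
python3 snap.py w14; python3 - <<'E'
from h import *
im=cv2.imread("pics/w14.png");cv2.imwrite("pics/f14.png",cv2.resize(np.clip(im[0:150,190:460]*1.4,0,255).astype(np.uint8),None,fx=2.9,fy=4,interpolation=0))
E
```

```text
w14 14.15 [0.4972 0.0469 0.1498] [ 0.9953 -0.0964 -0.0002 -0.0964 -0.9953 -0.     -0.0002  0.0001 -1.    ] [-0.1738  0.0519 -1.5181] 0.5525750278946713 q [-0.0086 -0.0082  1.9242 -0.      1.2258  1.6588]
```

View pics/f14.png

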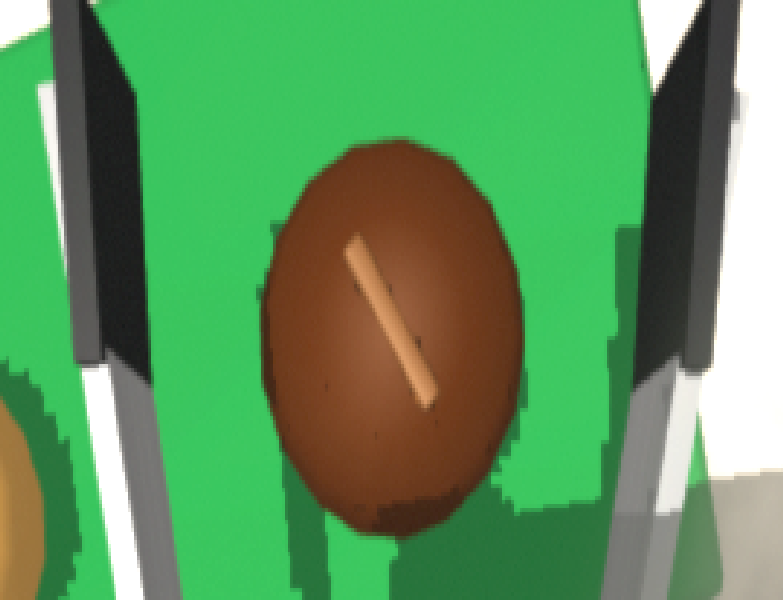

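```bash
python3 - <<'E'
from h import *
import pickle
o,m=pickle.load(open("pics/w14.pkl","rb"));R,p=o["tool_rot"],o["tool_pos"]
# silhouette: widest left/right at band, z~.0325
for nm,u,v in(("L",261,340),("R",524,335),("T",395,138),("B",398,538)):
    x=plane(m,(190+u/2.9-.5,v/4-.5),.0335);print(nm,x,R.T@(x-p))
c=plane(m,(190+393/2.9-.5,338/4-.5),.0335);print("centre",c,R.T@(c-p))
# predicted silhouette bbox of disc r23 band z .026-.039 and top for candidate centres
for cx,cy in((.595,.036),(.593,.036),(.597,.036)):
    a=np.linspace(0,2*np.pi,180);q=np.array([proj(m,[cx+.023*np.cos(t),cy+.023*np.sin(t),z]) for t in a for z in(.026,.039)])
    print(cx,((q.min(0)+.5)-[190,0])*[2.9,4],((q.max(0)+.5)-[190,0])*[2.9,4])
E
```

```text
L [0.5982 0.059  0.0335] [ 0.0993 -0.0218  0.1162]
R [0.5943 0.0123 0.0335] [0.1    0.025  0.1162]
T [0.619  0.0331 0.0335] [0.1225 0.002  0.1162]
B [0.5716 0.037  0.0335] [0.075  0.0027 0.1162]
centre [0.5962 0.0356 0.0335] [0.0996 0.0017 0.1162]
0.595 [258.2893 133.2448] [524.431  537.2731]
0.593 [259.8034 151.7749] [525.1129 552.2121]
0.597 [256.7656 114.5938] [523.7448 522.2496]
```

The roll is at tool (0.099, 0.0017) and the tips' midpoint at (0.0985, 0.0016), so it is well centred. Lowering over it.

Call:
arm_command([
  [0,0,0,0,0,0.01,-0.1],
  [0,0,0,0,0,0.015,-0.1],
  [0,0,0,0,0,0.015,-0.1],
  [0,0,0,0,0,0.014,-0.1],
  [0,0,0,0,0,0.008,-0.1],
  [0,0,0,0,0,0,-0.1],
  [0,0,0,0,0,0,-0.1],
])

```text
time_s: 14.9
tool_pos: [0.4973, 0.0471, 0.0878]
tool_rot: [[0.995, -0.096, 0.0], [-0.096, -0.995, 0.0], [0.0, -0.0, -1.0]]
ft_force: [-0.3, -0.0, -0.2]
width: 0.549
```

```bash
python3 snap.py w15
```

```text
w15 14.9 [0.4973 0.0471 0.0878] [ 0.9954 -0.0961  0.0002 -0.0961 -0.9954  0.      0.0002 -0.     -1.    ] [-0.2913 -0.0029 -0.2101] 0.5491463200821919 q [-0.0082  0.0856  1.9558  0.      1.1     1.6588]
```

View pics/w15.png

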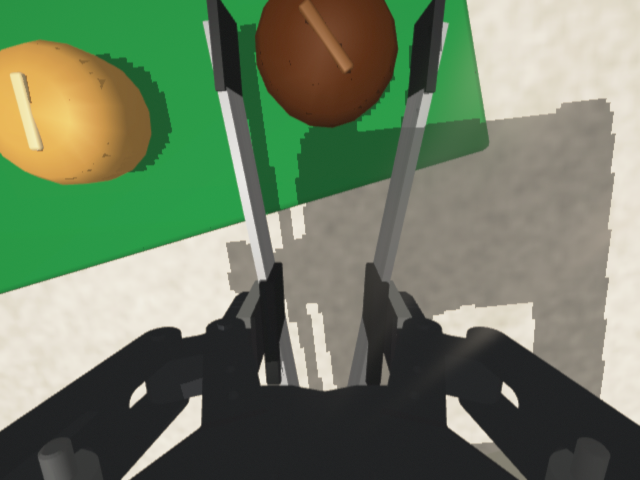

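The roll sits centred between the pads, with gaps of about 15 px on each side. Closing gradually.

Call:
arm_command([
  [0,0,0,0,0,0,-0.02],
  [0,0,0,0,0,0,0.06],
  [0,0,0,0,0,0,0.14],
  [0,0,0,0,0,0,0.25],
  [0,0,0,0,0,0,0.4],
  [0,0,0,0,0,0,0.4],
  [0,0,0,0,0,0,0.4],
  [0,0,0,0,0,0,0.4],
], squeeze=40)

```text
time_s: 15.75
tool_pos: [0.4974, 0.0471, 0.0878]
tool_rot: [[0.995, -0.096, 0.001], [-0.096, -0.995, -0.0], [0.001, -0.0, -1.0]]
ft_force: [1.2, -0.3, 0.8]
width: 0.439
```

```bash
python3 snap.py w16
```

```text
w16 15.75 [0.4974 0.0471 0.0878] [ 0.9954 -0.0961  0.0007 -0.0961 -0.9954 -0.      0.0007 -0.     -1.    ] [ 1.2296 -0.3401  0.796 ] 0.43912018734733743 q [-0.0082  0.0855  1.956  -0.      1.0995  1.6588]
```

View pics/w16.png

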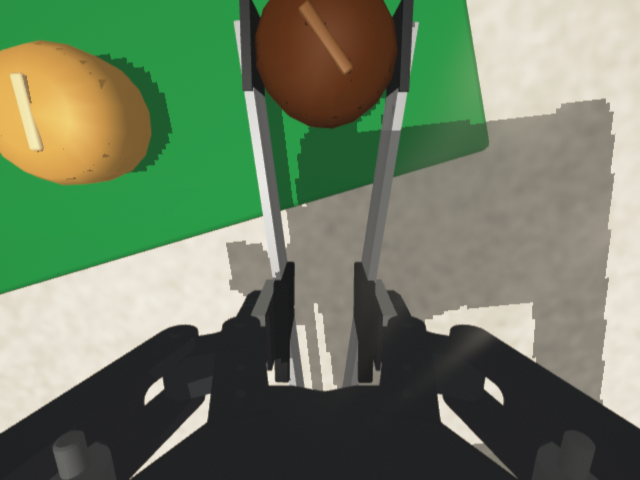

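The fingers stalled at width 0.439 (about 39 mm over the sleeves), which matches the tongs holding a roll, and both pads touch it. Setting the full squeeze and lifting slowly.

Call:
arm_command([
  [0,0,0,0,0,0,0.7],
  [0,0,0,0,0,0,1],
  [0,0,0,0,0,0,1],
  [0,0,0,0,0,-0.003,1],
  [0,0,0,0,0,-0.006,1],
  [0,0,0,0,0,-0.01,1],
  [0,0,0,0,0,-0.01,1],
  [0,0,0,0,0,-0.006,1],
  [0,0,0,0,0,0,1],
  [0,0,0,0,0,0,1],
])

```text
time_s: 16.8
tool_pos: [0.4972, 0.0471, 0.1228]
tool_rot: [[0.995, -0.096, 0.001], [-0.096, -0.995, 0.0], [0.001, -0.0, -1.0]]
ft_force: [-0.6, 0.3, -2.1]
width: 0.44
```

```bash
python3 snap.py w17
```

```text
w17 16.8 [0.4972 0.0471 0.1228] [ 0.9954 -0.0961  0.0005 -0.0961 -0.9954  0.      0.0005 -0.0001 -1.    ] [-0.6214  0.3301 -2.1013] 0.4403882852131534 q [-0.0082  0.0293  1.941   0.      1.1708  1.6588]
```

View pics/w17.png

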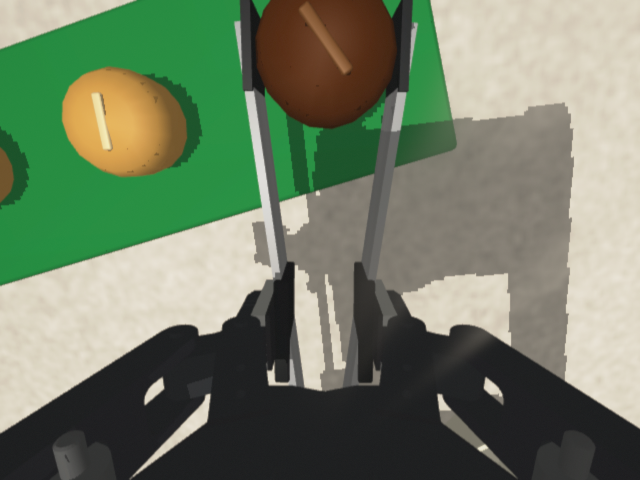

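The roll rises with the tongs without shifting in the image, at (327,60). Lifting the rest of the way.

Call:
arm_command([
  [0,0,0,0,0,-0.006,1],
  [0,0,0,0,0,-0.012,1],
  [0,0,0,0,0,-0.016,1],
  [0,0,0,0,0,-0.016,1],
  [0,0,0,0,0,-0.016,1],
  [0,0,0,0,0,-0.016,1],
  [0,0,0,0,0,-0.016,1],
  [0,0,0,0,0,-0.012,1],
  [0,0,0,0,0,-0.006,1],
  [0,0,0,0,0,0,1],
  [0,0,0,0,0,0,1],
  [0,0,0,0,0,0,1],
  [0,0,0,0,0,0,1],
  [0,0,0,0,0,0,1],
])

```text
time_s: 18.25
tool_pos: [0.4968, 0.0471, 0.238]
tool_rot: [[0.995, -0.096, -0.001], [-0.096, -0.995, -0.0], [-0.001, 0.0, -1.0]]
ft_force: [-0.4, 0.5, -2.1]
width: 0.44
```

```bash
python3 snap.py w18 s18:scene t18:top; python3 -c "
import cv2,numpy as np;i=cv2.imread('pics/s18.png');t=cv2.imread('pics/t18.png')
cv2.imwrite('pics/s18c.png',np.hstack([cv2.resize(i[150:310,220:380],(400,400),interpolation=2),cv2.resize(t[195:285,370:460],(400,400),interpolation=2)]))"
```

```text
w18 18.25 [0.4968 0.0471 0.238 ] [ 0.9954 -0.0961 -0.0011 -0.0961 -0.9954 -0.     -0.0011  0.0001 -1.    ] [-0.4163  0.5234 -2.0593] 0.44003293118880216 q [-0.0082 -0.1032  1.8454 -0.      1.4006  1.6588]
s18 18.3 [0.4969 0.0471 0.2381] [ 0.9954 -0.0961 -0.0008 -0.0961 -0.9954  0.     -0.0008  0.0001 -1.    ] [ 0.6188  0.6046 -1.4576] 0.439386935859469 q [-0.0082 -0.1034  1.8452  0.      1.4006  1.6588]
t18 18.35 [0.497  0.0471 0.2383] [ 0.9954 -0.0961 -0.0006 -0.0961 -0.9954 -0.     -0.0006  0.0001 -1.    ] [ 0.5104 -0.1222 -1.7475] 0.43874925141718113 q [-0.0082 -0.1035  1.8451 -0.      1.4006  1.6588]
```

View pics/w18.png

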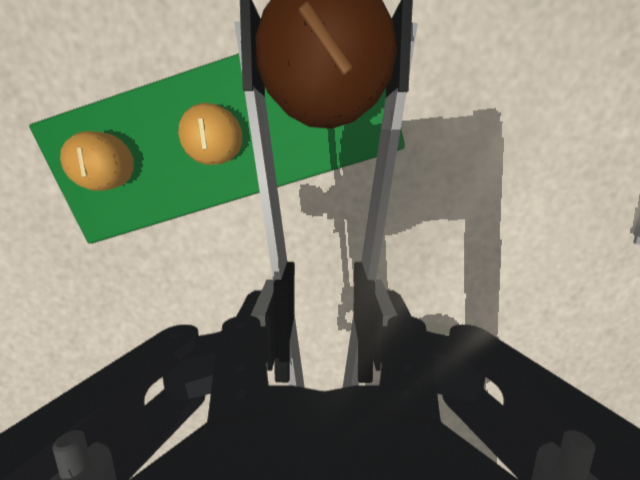

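View pics/s18.png

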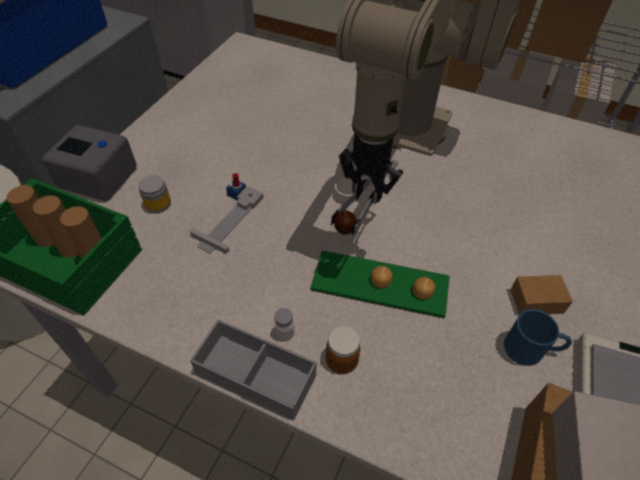

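View pics/s18c.png

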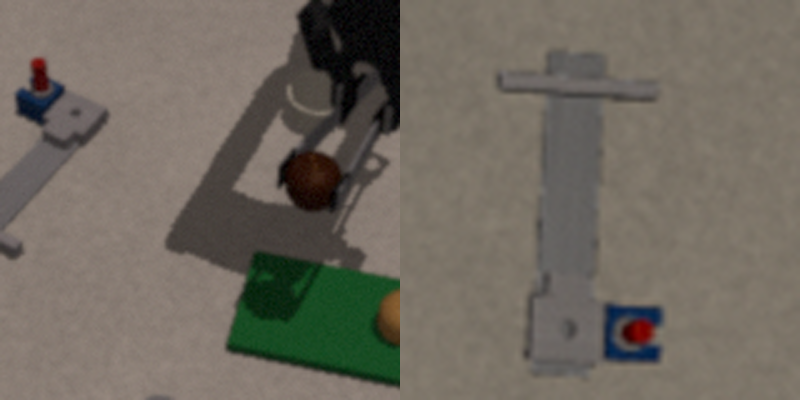

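The roll is in the tongs well above the board, the pin stands in the blue notch with its collar on the block, and the pale rolls are in place. A numeric check, then I'll hold still and hand in.

```bash
python3 - <<'E'
from h import *
import pickle
o,mw=pickle.load(open("pics/w18.pkl","rb"));_,ms=pickle.load(open("pics/s18.pkl","rb"));_,mt=pickle.load(open("pics/t18.pkl","rb"))
s=cv2.imread("pics/s18.png");t=cv2.imread("pics/t18.png")
b,g,r=[s[...,i].astype(int) for i in range(3)]
dk=((r>1.5*g)&(r>1.5*b)&(r>20)&(r<140));dk[:200]=0;dk[240:]=0;dk[:,:325]=0;dk[:,365:]=0;bs=blobs(dk,40);print(bs)
print("roll",tri([ray(mw,(327,52)),ray(ms,bs[0][1])]))
def red(im,x0,x1,y0,y1):
    h=cv2.cvtColor(im,cv2.COLOR_BGR2HSV);m=(cv2.inRange(h,(0,150,60),(8,255,255))|cv2.inRange(h,(172,150,60),(180,255,255)))>0
    z=np.zeros_like(m);z[y0:y1,x0:x1]=m[y0:y1,x0:x1];return blobs(z,5)
a=red(t,410,435,255,285);c=red(s,225,250,165,200);print(a,c)
print("pin handle",tri([ray(mt,a[0][1]),ray(ms,c[0][1])]))
for n in("top0","t18"):   # pale rolls
    im=cv2.imread(f"pics/{n}.png");h=cv2.cvtColor(im,cv2.COLOR_BGR2HSV);m=cv2.inRange(h,(10,120,90),(25,255,255));m[:200]=0;m[260:]=0;m[:,:225]=0;m[:,290:]=0
    print(n,blobs(m>0,30))
E
```

```text
[([335, 211, 21, 23, 354], [344.6, 221.1])]
roll (array([0.5944, 0.036 , 0.1846]), [np.float64(0.0005359653056039046), np.float64(0.0005359653056039178)])
[([421, 267, 6, 5, 25], [423.6, 269.0])] [([233, 174, 6, 12, 42], [235.8, 179.1])]
pin handle (array([ 0.4707, -0.3111,  0.0516]), [np.float64(0.0007700113168952714), np.float64(0.0007700113168955138)])
top0 [([267, 230, 14, 14, 145], [273.8, 236.5]), ([236, 235, 14, 14, 141], [242.3, 241.1])]
t18 [([236, 235, 14, 14, 139], [242.3, 241.1])]
```

Call:
arm_command([
  [0,0,0,0,0,0,1],
  [0,0,0,0,0,0,1],
  [0,0,0,0,0,0,1],
  [0,0,0,0,0,0,1],
  [0,0,0,0,0,0,1],
  [0,0,0,0,0,0,1],
])

```text
time_s: 19.0
tool_pos: [0.4971, 0.0471, 0.2386]
tool_rot: [[0.995, -0.096, 0.0], [-0.096, -0.995, -0.0], [0.0, 0.0, -1.0]]
ft_force: [0.2, -0.2, -1.0]
width: 0.439
```

```bash
python3 -c "
from rig import job,bot
print(job.hand_in()); print(bot.get_obs()['time_s'])"
```

```text
the job is handed in; nothing more can be done
None
the job is handed in; nothing more can be done
```

The job is handed in. I parked the pin upright in the blue notch and let go of it, then picked up the dark roll with the tongs, which the arm was holding still at hand-in. It took about 19 s of the 61 s.

**Pin:** After release, the pictures showed it standing upright with its collar on the notch block. The handle came out at (0.471, −0.311) in the last two views, against a planned seat of (0.474, −0.310). Those two fixed cameras read its height as 52 mm instead of the expected 56 mm. I put that down to their coarse pixels, since the collar had met the block with 8 N at the expected height.

**Roll:** Its centre was measured at 0.185 m, so its underside is about 15 cm above the board. It did not shift between the pads during the lift, and the gripper width held steady at 0.44 (about 39 mm over the sleeves).

**Other objects:**
- **Far pale roll:** unmoved to the pixel in the top view.
- **Near pale roll:** the arm hid it in the last top view, so I only checked it by eye in the scene and wrist views, where it looked untouched.
- **Bystanders:** they looked unmoved in the scene view, but the arm hides part of the tub there and I did not measure any of them.

**Disagreements:** The top camera put the dark roll about 3–4 mm nearer than the wrist camera did, so I used the wrist values. The tongs also lay about 4 mm off the nominal distance from the pin, so I gripped them where I measured them.

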